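# Top up the bowl feeder and start it

## Task

Take the steel scoop by its handle and with it scoop ferrite cores out of the blue bin and tip at least three of them into the bowl of the vibratory feeder, without spilling any or touching the cores with the gripper, then put the scoop back down flat on the coral mat beside the bin. After that flip the yellow guard on the control unit right up until it stays, push the green start knob beneath it fully in, and leave the guard standing open. Do not disturb the other things on the bench.

Things in the scene. Friction and masses are not known exactly. Their poses are not given: they have to be found in the camera images.
- mat: Coral foam mat, 240 (x) x 250 (y) x 5 mm, fixed, left of the feeder (the control unit is on the right); the blue bin stands on its half towards -y and the scoop on its half towards +y. Origin at the centre of its underside, x roughly away from the robot.
- bin: Blue open parts bin, fixed on the mat. Origin on its underside, x to its far end. Inside 116 mm wide (y, centred); flat floor at z 4 mm from the front wall (x -115) to x +50, where a 45 degree ramp rises to x +95, z 49 mm. Front wall 30 mm high, back 66; side walls rise from 30 at the front to 66 at x -10 and stay so. Walls 4 mm. The cores lie on the floor between x -15 and +45 mm.
- scoop_grip (a point): Point in the middle of the black handle of the loose steel scoop (130 g) where it is best gripped. Axes of the scoop: x forward to the lip, y across, z up. The handle leaves the pan's back wall and rises backwards at 40 degrees from level, 115 mm long, 16 mm wide (y), 18 mm thick. This point is at x -102.5, y 0, z +68.2 mm from O (O: underside of the pan, see scoop_pan).
- scoop_pan (a point): Middle of the scoop's pan, 16 mm above O (O is the middle of its underside); axes as scoop_grip. Floor 3 mm thick, thin straight lip at x +55, z 0 from O; back wall at x -48; walls 32 mm high, falling to the lip in front; 88 mm wide outside. At the start it stands flat on the mat with O 5 mm above the bench, within 7 degrees of the mat's yaw.
- core0_center (a point): Centre of a loose grey clip-on ferrite core, a block of 18 x 14 x 14 mm with rounded edges, about 12 g, smooth; one of seven alike, lying in the blue bin.
- core1_center (a point): Centre of a loose grey clip-on ferrite core, a block of 18 x 14 x 14 mm with rounded edges, about 12 g, smooth; one of seven alike, lying in the blue bin.
- core2_center (a point): Centre of a loose grey clip-on ferrite core, a block of 18 x 14 x 14 mm with rounded edges, about 12 g, smooth; one of seven alike, lying in the blue bin.
- core3_center (a point): Centre of a loose grey clip-on ferrite core, a block of 18 x 14 x 14 mm with rounded edges, about 12 g, smooth; one of seven alike, lying in the blue bin.
- core4_center (a point): Centre of a loose grey clip-on ferrite core, a block of 18 x 14 x 14 mm with rounded edges, about 12 g, smooth; one of seven alike, lying in the blue bin.
- core5_center (a point): Centre of a loose grey clip-on ferrite core, a block of 18 x 14 x 14 mm with rounded edges, about 12 g, smooth; one of seven alike, lying in the blue bin.
- core6_center (a point): Centre of a loose grey clip-on ferrite core, a block of 18 x 14 x 14 mm with rounded edges, about 12 g, smooth; one of seven alike, lying in the blue bin.
- bowl_floor (a point): Centre of the inner floor of the feeder's steel bowl, 102 mm above the bench, z up. The vibratory feeder is fixed: a round grey drive of 150 mm diameter with leaf springs and the bowl on top, and a small outlet chute on its far side. Bowl open on top, floor 160 mm across, rim 190 mm across (outside), 153 mm above the bench.
- console: Grey control unit, fixed, 150 x 150 x 154 mm. Origin at the centre of its underside, x roughly along the bench's x. Its aluminium panel slopes up away from the robot at 32 degrees, from x -75, z 85 mm to x +35, z 154 mm, so the panel's normal leans 32 degrees from vertical towards -x of the unit.
- guard_tab (a point): Middle of the yellow guard's lift tab, moving with the guard: it stands out 36 mm from the guard's lower end, 24 mm wide (y), 7 mm thick, when shut 24 mm off the panel and 90 mm down the slope from the hinge. Lift it by pinching its side edges; it turns between the fingers as the guard swings. Axes when shut: x up the slope, y along the hinge, z out of the panel.
- guard_hinge (a point): Middle of the guard's hinge line (along y of the control unit), on the panel, 46 mm up the slope from the knob's axis. The guard is a box-shaped yellow cover with a clear window over the start knob: 64 mm wide, 71 mm long down the slope, 42 mm high off the panel, open underneath, hinged at its upper edge.
- guard (a joint): Guard angle in rad: 0 shut, 1.693 fully up at its stop (97 degrees: a little beyond square to the panel, leaning over towards the robot). Stiff friction hinge: it stays wherever it is left; about 0.5 N at the tab moves it. Up means within 0.2 rad of the stop.
- start_top (a point): Centre of the face of the green mushroom start knob, 36 mm in diameter, 27 mm off the panel when out; z out of the panel. Moves in with the knob. The raised guard overhangs it, so it is reached square to the panel with the tool tilted, not from straight above.
- start (a joint): How far the start knob is pushed in, in m: 0 out, 0.007 fully in. Push-pull switch: it takes about 4 N and stays where it is left; in means running.
- fob0: Black key fob, 62 x 36 x 12 mm, lying on a small coral pad in front of the feeder; a bystander to leave alone. Origin at the centre of its underside.
- fob1: Another black key fob like it, beside it; a bystander to leave alone. Origin at the centre of its underside.
- screwdriver: Orange screwdriver, 160 mm long, lying on the bench near the robot; a bystander to leave alone. Origin at the centre of its underside.
- tweezers: Dark tweezers, 135 mm long, lying on the bench near the robot; a bystander to leave alone. Origin at the centre of its underside.
- flux_bottle: Amber flux jar with a red cap, 44 mm across and 100 mm high, at the back, beside the feeder; a bystander to leave alone. Origin at the centre of its underside.
- tape: Roll of amber tape, 66 mm across and 19 mm high, at the back, beside the feeder; a bystander to leave alone. Origin at the centre of its underside.
Not all that is in view belongs to the job. Leave any red look-alike of the part that bears scoop_grip alone.

How it is judged:
By the outcome, as a careful person would: the job done as asked, in the order asked, and still so for the second after the job is handed in, with the robot touching nothing.
It also fails if it takes over 72 s, if anything falls off the work surface, if the arm or the gripper's body presses on something with over 40 N, if the wrist force passes 120 N, or if a joint passes its speed limit or range.

## Robot

A 6-joint arm with a two-finger parallel gripper is mounted at the origin on the work surface. World frame = base frame: x ahead of the robot, y to its left, z up, the work surface at z = 0. Lengths are in m, angles in rad, forces in N, time in s.
With the tool pointing down it reaches from about 0.4 to 0.825 m from the base axis. Payload 7 kg.
Tool frame: the origin (TCP) lies between the finger pads; the fingertips stand 11 mm ahead of it and the grasp point (between the pads) lies 8 mm behind it; z points along the fingers, y is the direction in which the jaws open and shut (so a half turn about z gives the same grasp; the last joint's range is limited). The gripper opens to 88 mm and grips with 3 to 60 N. Pads are 19 mm wide; open, the fingers measure 130 mm over their backs; the gripper's body (78 mm by 193 mm) begins 47 mm behind the grasp point.
Start: joints at [-1.012, 0.359, 0.012, 0, -1.224, -0.288], TCP at [0.181, -0.65, 0.238] pointing down, gripper open.
Joint ranges: [-3.07, 3.07], [-1.43, 2.12], [-1.02, 1.25], [-3.03, 1.67], [-3.05, -0], [-3.03, 3.03]. Speed limits (rad/s): [2.39, 2.39, 3.01, 3.14, 3.14, 3.14].

## Interface

Orientations are given as a unit quaternion [x, y, z, w].
In Python, from plant import ctrl gives the robot as it stands.
- The arm moves only by the shell command python3 -m pendant 'ROWS' [FORCE]. ROWS is text: rows parted by semicolons, each of 7 numbers parted by spaces: the shift along the tool's x, y, z in mm, then the turn, a rotation vector about the tool's x, y, z in degrees, then the opening, from 0 (shut) to 1 (fully open). A call has 1 to 8 rows; each row is the pose to reach, as a shift and turn from the pose commanded when the call began, along the tool's axes at that moment; what a row does not reach only later rows make up. A row lasts 1/8 s, in which the tool goes at most 62.5 mm and 10.7 degrees, less where a joint would pass 70% of its speed; a pose out of reach is approached as far as the arm can. A call with a gripper value outside its range is refused whole. The fingers move at their own pace and stop on an object; FORCE is the grip in N (left out, the last holds). Time passes only in rows, so rows that repeat a pose let the fingers close. It gives the time, the measured TCP pose, the force and the opening at its end, in the units of the state.
- ctrl.read_state(): the state, without advancing time (a new reading comes with each control period).
- ctrl.get_image(name): name is "side" or "top" or "wrist"; returns (picture, depth): 420x560x3 uint8, blue, green, red; 420x560 float32, m along the optical axis (not along the pixel's ray), 0 where there is no reading.
- ctrl.camera_model(name): a dict with "fx", "fy", "cx", "cy" (pixels), "origin" and "attitude" of the camera in the world. Camera axes: x right, y down, z forward; pixel columns grow to the right and rows downward; lengths in m; the calibration is good to about 2 mm. The wrist camera is an equidistant fisheye: a pixel r from the principal point sees the ray r / f radians off the axis. A picture is of the moment at which its call begins: read the wrist's pose just before it. camera_model takes no time and is no camera call; for the wrist camera it gives the pose at the moment of the call.
- ctrl.sign_off(): hands the job in, once; it reports no verdict.
Trained networks look in the newest picture that a camera, given by its name, has taken for a name from the list of things; names that differ only in an ending like _2 or _b are one class to them, and where a whole thing is asked for, a point or a joint stands for the part that bears it (a point fixed in the world has none). Each returns a list of dicts, best first, with "confidence" (0 to 1); they miss things now and then, are a little off and sometimes report something else, mostly with a low value. They report only what shows in the picture. A call takes as long as a camera call. They do not tell look-alikes from the thing itself.
- ctrl.outline_of(camera, target): "mask" (420x560 bool, what is visible of it) and "box" ([left, top, width, height] in pixels, round what is visible of it).
The state is a dict: "time_s": time; "joint_pos": joint angles; "qvel": joint speeds; "joint_torque": joint torques, N m; "position": TCP position; "orientation": TCP orientation; "contact_force": force on the tool from outside, world axes, zero at the start; "wrist_torque": the same for the moment, N m; "opening": finger opening in m.
Only numpy, scipy, OpenCV 4.12 (cv2) and the standard library are available. Lean on these libraries where they do the work, as an engineer would, in place of code of your own. Each camera call takes 0.05 s, during which the arm holds its last target.

## Working session

There is one attempt and no reset: what is moved stays moved. The work goes in short steps, Python scripts to look and compute and a shell command to move; the robot and the scene stay as the last step left them, time stands still between calls to the robot, and variables do not carry over. Pictures are saved under pics/ and viewed, and the job is handed in when it is done.

```bash
ls; mkdir -p pics; cat > h.py <<'E'
import numpy as np, cv2
from plant import ctrl
from scipy.spatial.transform import Rotation as R
E
python3 - <<'E'
from h import *
s=ctrl.read_state(); print(s)
for n in ["side","top","wrist"]:
    m=ctrl.camera_model(n); print(n,m)
    im,d=ctrl.get_image(n); cv2.imwrite(f"pics/{n}0.png",im); np.savez(f"{n}0.npz",im=im,d=d)
print(ctrl.read_state()['time_s'])
E
```

```text
pics
{'time_s': 0.0, 'joint_pos': array([-1.01191388e+00,  3.59378524e-01,  1.10628126e-02, -4.02039693e-04,
       -1.22409466e+00, -2.88124842e-01]), 'qvel': array([-0.0010084 , -0.00194384,  0.00131261, -0.00148449, -0.00226351,
       -0.00061716]), 'joint_torque': array([-1.21117257e-03, -5.82717526e+01,  2.93045640e+01,  6.99696332e+00,
        6.82184284e-03, -1.43486518e-04]), 'position': array([ 0.18041647, -0.64994648,  0.23662045]), 'orientation': array([-1.34897777e-01,  9.90859174e-01,  8.13398237e-04, -1.59345498e-04]), 'contact_force': array([-0.06565228,  0.38879568, -0.21369266]), 'wrist_torque': array([-0.01139371,  0.04013029, -0.03627859]), 'opening': 0.08761156686829152}
side {'fx': 410.7192962469567, 'fy': 410.7192962469567, 'cx': 273.59049150076345, 'cy': 207.86665359584399, 'origin': array([0.20620204, 0.84164975, 0.93205756]), 'attitude': array([-0.15372506,  0.90826627, -0.38496599,  0.05676413])}
top {'fx': 461.71558203145946, 'fy': 461.71558203145946, 'cx': 277.40675794174257, 'cy': 204.45560405315703, 'origin': array([0.37794283, 0.04143113, 1.25406845]), 'attitude': array([-0.70530803,  0.70783765, -0.02697885,  0.02790308])}
wrist {'fx': 325.19226210127806, 'fy': 325.19226210127806, 'cx': 273.4948361623537, 'cy': 205.08068305143317, 'origin': array([ 0.10089841, -0.67295865,  0.38411223]), 'attitude': array([0.59827632, 0.78628838, 0.12352294, 0.09251006])}
0.15
```

View pics/top0.png

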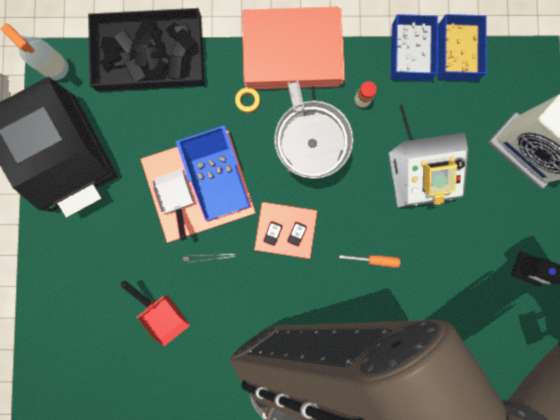

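View pics/side0.png

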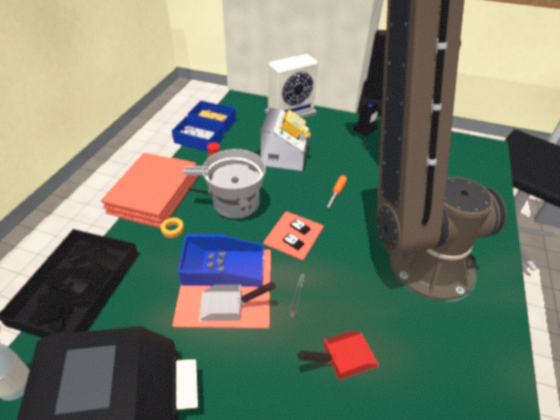

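View pics/wrist0.png

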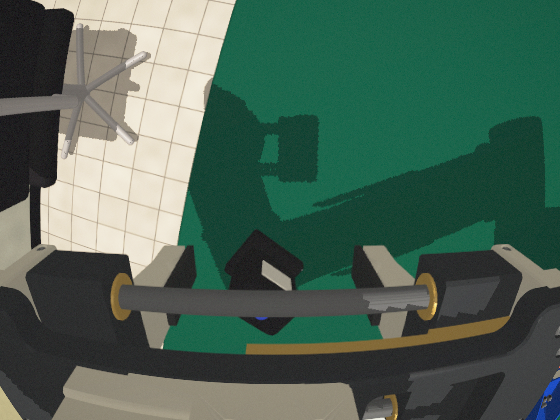

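The top view shows the steel scoop on the coral mat, pan at about (173,193) and black handle at about (181,225). A red scoop with a black handle lies near (160,315). The bin is at (214,173) with cores at (195–230,158–178), the bowl at (313,140) and the console guard at (440,180). The steel scoop on the mat is the one meant. Next I'll run the networks and enlarge the crop to confirm.

```bash
cat >> h.py <<'E'
def cloud(n,d,m=None):
    m=m or ctrl.camera_model(n); v,u=np.indices(d.shape)
    x=(u-m['cx'])/m['fx'];y=(v-m['cy'])/m['fy']
    if n=='wrist':
        r=np.hypot(x,y)+1e-9; t=np.tan(np.minimum(r,1.5)); x,y=x/r*t,y/r*t
    P=np.stack([x*d,y*d,d],-1)
    return P@R.from_quat(m['attitude']).as_matrix().T+m['origin']
E
python3 - <<'E'
from h import *
np.set_printoptions(precision=4,suppress=True)
Z=np.load('top0.npz');d=Z['d'];im=Z['im'];P=cloud('top',d)
out={}
for t in ["mat","bin","scoop_grip","scoop_pan","core0_center","console","guard","guard_tab","start_top","fob0","tape"]:
    r=ctrl.outline_of("top",t)
    for i,o in enumerate(r[:9]):
        m=o['mask']&(d>0); out[f"{t}_{i}"]=o['mask']
        q=P[m]; print(t,i,round(o['confidence'],2),o['box'],q.mean(0) if len(q) else '', np.percentile(q[:,2],[5,95]) if len(q) else '')
np.savez('masks.npz',**out)
cv2.imwrite('pics/crop1.png',cv2.resize(im[120:350,110:270],None,fx=3.5,fy=2.6*3.5/3.5,interpolation=cv2.INTER_CUBIC) )
cv2.imwrite('pics/crop2.png',cv2.resize(im[120:215,375:480],None,fx=6,fy=6,interpolation=cv2.INTER_CUBIC) )
E
```

```text
mat 0 0.72 [140.2, 133.1, 111.5, 110.8] [0.4961 0.2966 0.0053] [0.0007 0.0093]
mat 1 0.42 [176.0, 127.3, 71.1, 94.5] [0.5586 0.2152 0.0233] [0.0051 0.0703]
mat 2 0.4 [152.6, 168.7, 42.9, 69.0] [0.4982 0.3213 0.02  ] [0.0037 0.0843]
mat 3 0.35 [276.0, 81.0, 78.0, 97.5] [ 0.6384 -0.0447  0.1114] [0.0975 0.1514]
bin 0 0.56 [174.6, 127.7, 71.7, 92.6] [0.5587 0.215  0.0236] [0.0052 0.0704]
scoop_grip 0 0.63 [121.6, 279.7, 68.3, 64.0] [0.1779 0.356  0.0159] [-0.0013  0.0785]
scoop_pan 0 0.94 [119.3, 278.7, 70.3, 65.6] [0.1802 0.3584 0.0163] [-0.0013  0.0811]
scoop_pan 1 0.8 [154.9, 170.0, 38.5, 75.1] [0.4969 0.3218 0.0207] [0.0039 0.0888]
scoop_pan 2 0.55 [424.2, 153.8, 32.9, 49.8] [ 0.524  -0.347   0.1529] [0.1162 0.1774]
console 0 0.8 [389.4, 103.4, 81.6, 102.6] [ 0.5541 -0.3298  0.1237] [0.0197 0.1681]
guard 0 0.8 [423.6, 158.0, 32.5, 48.1] [ 0.5235 -0.3461  0.1548] [0.1207 0.1775]
guard_tab 0 0.78 [425.3, 154.9, 31.6, 48.4] [ 0.5237 -0.3459  0.155 ] [0.1208 0.1776]
start_top 0 0.4 [273.7, 83.1, 80.7, 94.9] [ 0.636  -0.0456  0.1134] [0.0983 0.1514]
fob0 0 0.85 [287.7, 223.7, 18.3, 23.7] [ 0.3967 -0.0084  0.0175] [0.0124 0.0218]
fob0 1 0.64 [265.1, 223.0, 16.3, 17.8] [0.3988 0.0561 0.0178] [0.0139 0.0219]
tape 0 0.59 [234.1, 87.4, 24.2, 26.6] [0.761  0.1247 0.0136] [-0.0022  0.0219]
```

View pics/crop1.png

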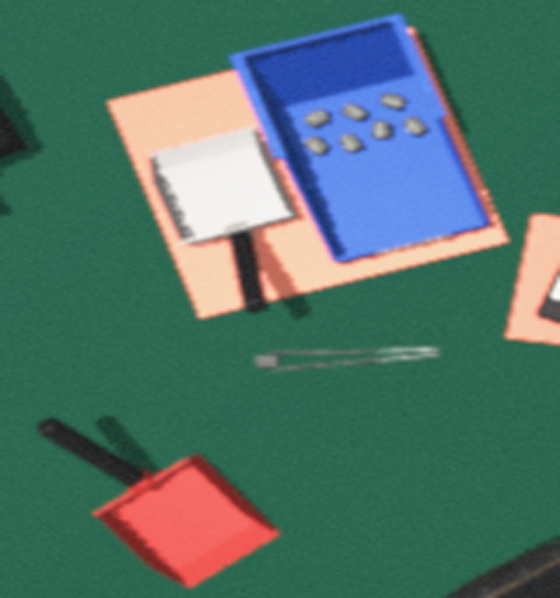

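View pics/crop2.png

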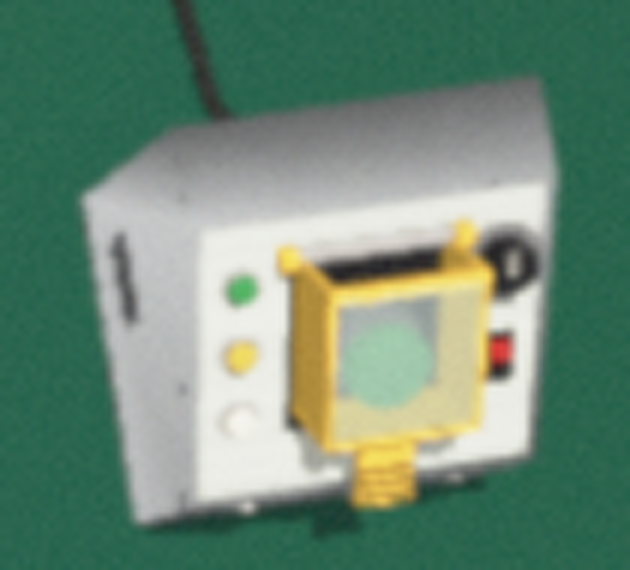

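The enlarged crop confirms it. The scoop at top-image (173,195) is steel-grey with a black handle and stands on the coral mat; the red one at (160,315) is the look-alike. Seven cores lie in two rows in the bin. In the second crop the guard is shut over the green knob, with its tab at about (439,199). Next I'll fit the poses.

```bash
python3 - <<'E'
from h import *
np.set_printoptions(precision=4,suppress=True)
Z=np.load('top0.npz');d=Z['d'];im=Z['im'];P=cloud('top',d)
M=np.load('masks.npz')
def rect(q):
    (c,s,a)=cv2.minAreaRect((q[:,:2]*1000).astype(np.float32)); return np.round(c,1),np.round(s,1),round(a,2)
k=M['mat_0']|M['bin_0']|M['scoop_pan_1']
q=P[k&(d>0)]; q=q[(q[:,2]<.012)&(q[:,2]>.002)]; print('mat',rect(q))
q=P[cv2.dilate(M['bin_0'].astype(np.uint8),np.ones((5,5)))>0]; 
qr=q[(q[:,2]>.058)&(q[:,2]<.09)]; print('bin rim high',rect(qr),qr[:,2].mean())
qb=q[(q[:,2]>.02)]; print('bin all',rect(qb))
m=cv2.dilate(M['scoop_pan_1'].astype(np.uint8),np.ones((5,5)))>0
q=P[m]; hi=q[q[:,2]>.042]; print('handle n',len(hi))
for a in np.arange(.03,.1,.01):
    s=q[(q[:,2]>a)&(q[:,2]<a+.01)&(q[:,0]<.48)]
    if len(s): print(round(a,3),len(s),s.mean(0))
# color based handle/pan
hsv=cv2.cvtColor(im,cv2.COLOR_BGR2HSV)
pan=m&(hsv[...,1]<60)&(hsv[...,2]>110); print('pan',rect(P[pan]),P[pan].mean(0))
hd=m&(hsv[...,2]<70); qh=P[hd&(P[...,2]>.03)]; print('hdl',qh.mean(0),rect(qh))
c=qh-qh.mean(0); print(np.linalg.svd(c,full_matrices=False)[2][0])
# side
ims,ds=ctrl.get_image('side')
np.savez('side1.npz',im=ims,d=ds);Ps=cloud('side',ds)
for t in ['scoop_pan','bin','core0_center','guard_tab','console']:
    for i,o in enumerate(ctrl.outline_of('side',t)[:8]):
        mm=o['mask']&(ds>0); print(t,o['confidence'],o['box'],Ps[mm].mean(0))
# print grid of heights over bin along cores
b=P[140:215,185:245]
g=im[155:182,190:235]
cv2.imwrite('pics/cores.png',cv2.resize(im[120:225,165:255],None,fx=6,fy=5.7,interpolation=cv2.INTER_CUBIC))
E
```

```text
mat (array([536.1, 263. ]), array([257.6, 250.6]), 18.48)
bin rim high (array([584.1, 220.2]), array([156., 134.]), 18.64) 0.06909560727874832
bin all (array([501.8, 185.1]), array([345.8, 156. ]), 24.97)
handle n 228
0.03 75 [0.4645 0.3176 0.0362]
0.04 33 [0.4579 0.3053 0.0442]
0.05 30 [0.4451 0.2982 0.0548]
0.06 26 [0.4333 0.2944 0.0654]
0.07 33 [0.4233 0.2921 0.0752]
0.08 34 [0.4105 0.2862 0.0853]
0.09 45 [0.3948 0.2816 0.0959]
0.1 24 [0.3914 0.2812 0.1023]
pan (array([483.9, 206. ]), array([369.2, 130.4]), 76.68) [0.512  0.3257 0.0151]
hdl [0.4204 0.2897 0.0775] (array([421.5, 289.7]), array([82.9, 13.2]), 18.27)
[-0.749  -0.2517  0.6129]
scoop_pan 0.94 [299.2, 328.8, 79.4, 50.8] [0.1837 0.3568 0.0193]
scoop_pan 0.84 [198.9, 279.1, 73.3, 41.5] [0.4953 0.3176 0.0254]
bin 0.91 [179.6, 232.2, 84.5, 54.4] [0.5627 0.2094 0.0327]
core0_center 0.57 [220.0, 252.9, 7.2, 1.2] [0.5736 0.1776 0.0206]
guard_tab 0.92 [281.0, 109.2, 27.0, 25.1] [ 0.5236 -0.3357  0.1516]
guard_tab 0.53 [179.9, 147.4, 85.7, 69.7] [ 0.6304 -0.0383  0.105 ]
console 0.8 [256.9, 108.2, 53.0, 59.4] [ 0.5468 -0.3021  0.1058]
console 0.42 [293.4, 220.0, 13.3, 14.8] [ 0.397  -0.003   0.0176]
```

View pics/cores.png

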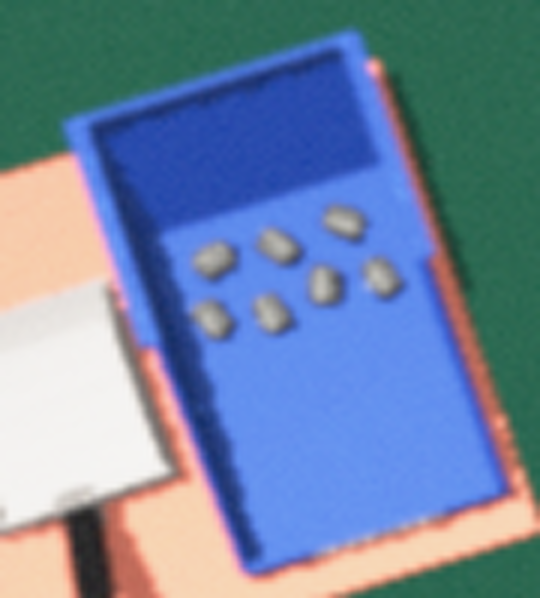

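```bash
cat >> h.py <<'E'
def ray(n,u,v,z,m=None):
    m=m or ctrl.camera_model(n)
    x=np.array([(u-m['cx'])/m['fx'],(v-m['cy'])/m['fy'],1.]); w=R.from_quat(m['attitude']).as_matrix()@x
    return m['origin']+w*(z-m['origin'][2])/w[2]
E
python3 - <<'E'
from h import *
np.set_printoptions(precision=4,suppress=True)
f=lambda x,y,z: ray('top',165+x/6-.4,120+y/5.7-.4,z)
A,B,C,D=[f(*a) for a in [(66,122,.071),(360,32,.071),(250,575,.035),(515,492,.035)]]
print(A,B,C,D)
print('widths',np.linalg.norm(A-B),np.linalg.norm(C-D),'len',np.linalg.norm((A-C)[:2]),np.linalg.norm((B-D)[:2]))
yaws=[np.degrees(np.arctan2(*(v[1],v[0]))) for v in (A-C,B-D)]+[np.degrees(np.arctan2(v[1],v[0]))-90 for v in (A-B,C-D)]
print(yaws)
E1,F1=f(160,228,.009),f(380,165,.009); print('ramp line',E1,F1)
# pan corners
Z=np.load('top0.npz');d=Z['d'];im=Z['im'];P=cloud('top',d);M=np.load('masks.npz')
hsv=cv2.cvtColor(im,cv2.COLOR_BGR2HSV)
m=cv2.dilate(M['scoop_pan_1'].astype(np.uint8),np.ones((5,5)))>0
pan=(m&(hsv[...,1]<70)&(hsv[...,2]>90)).astype(np.uint8); pan=cv2.morphologyEx(pan,cv2.MORPH_OPEN,np.ones((3,3)))
n,l,s,c=cv2.connectedComponentsWithStats(pan); i=1+np.argmax(s[1:,4]); print('pan px',s[i],c[i])
pts=np.argwhere(l==i)[:,::-1].astype(np.float32); r=cv2.minAreaRect(pts); print(r,cv2.boxPoints(r))
# cores
cm=(hsv[...,1]<110)&(M['bin_0']); n,l,s,c=cv2.connectedComponentsWithStats(cm.astype(np.uint8))
for i in range(1,n):
    if s[i,4]>6: print('core',c[i],s[i,4],ray('top',*c[i],.016)[:2])
# console
k=cv2.erode(M['console_0'].astype(np.uint8),np.ones((3,3)))>0
q=P[k&(d>0)&~(cv2.dilate(M['guard_0'].astype(np.uint8),np.ones((7,7)))>0)]
pc=q[(q[:,2]>.09)&(q[:,2]<.15)]
# ransac plane
best=0;rng=np.random.default_rng(0)
for _ in range(2000):
    a=pc[rng.choice(len(pc),3,False)]; nn=np.cross(a[1]-a[0],a[2]-a[0]); nn/=np.linalg.norm(nn)+1e-12
    if nn[2]<0: nn=-nn
    if not .75<nn[2]<.93: continue
    g=abs((pc-a[0])@nn)<.003
    if g.sum()>best: best=g.sum();G=g
q2=pc[G]; c0=q2.mean(0); nn=np.linalg.svd(q2-c0)[2][2]; nn*=np.sign(nn[2]); print('panel',best,len(pc),c0,nn,np.degrees(np.arccos(nn[2])),'yaw',np.degrees(np.arctan2(-nn[1],-nn[0])))
tp=q[q[:,2]>.148];print('top strip',len(tp),tp.mean(0))
bw=P[M['fob0_0']]; q=P[83:176,276:352].reshape(-1,3); 
fl=q[(q[:,2]>.095)&(q[:,2]<.108)]; rim=q[q[:,2]>.145]; print('floor',np.median(fl,0),cv2.minEnclosingCircle((rim[:,:2]*1000).astype(np.float32)),np.median(rim[:,2]))
E
```

```text
[0.6363 0.3068 0.071 ] [0.6775 0.1797 0.071 ] [0.431  0.2309 0.035 ] [0.4692 0.1143 0.035 ]
widths 0.13364805650261657 0.12272757129259003 len 0.21888399240070436 0.21839988285446607
[np.float64(20.276695273473326), np.float64(17.41616031708941), np.float64(17.96351440043425), np.float64(18.110907035036604)]
ramp line [0.5983 0.2773 0.009 ] [0.6284 0.1775 0.009 ]
pan px [ 153  169   41   45 1279] [172.4785 190.7928]
((172.39999389648438, 190.70001220703125), (38.263553619384766, 34.46882247924805), 71.56504821777344) [[150.  178. ]
 [182.7 167.1]
 [194.8 203.4]
 [162.1 214.3]]
core [227.3846 135.3077] 13 [0.6635 0.1784]
core [181.     158.2432] 37 [0.6009 0.3038]
core [236.2778 163.1111] 18 [0.587  0.1539]
core [199.1 163.7] 10 [0.5858 0.2546]
core [227.75  168.125] 16 [0.5734 0.1769]
core [208.4167 174.    ] 12 [0.5575 0.2291]
core [217.8899 211.3303] 109 [0.4563 0.2029]
core [247.125 197.5  ] 8 [0.4933 0.1244]
panel 731 1247 [ 0.5299 -0.3267  0.1204] [-0.5183 -0.0725  0.8521] 31.554073310135667 yaw 7.95929903006081
top strip 1172 [ 0.6001 -0.337   0.1531]
floor [ 0.626  -0.0474  0.1019] ((570.4165649414062, 17.50597381591797), 193.95513916015625) 0.15117469594167687
```

```bash
cat >> h.py <<'E'
def frame(x,z):  # tool axes from x-ish and z
    z=np.array(z,float);z/=np.linalg.norm(z);x=np.array(x,float);x-=z*(x@z);x/=np.linalg.norm(x)
    return R.from_matrix(np.stack([x,np.cross(z,x),z],1))
def row(p,Rt,s=None,pp=True):
    s=s or ctrl.read_state(); R0=R.from_quat(s['orientation'])
    t=R0.inv().apply(np.array(p)-s['position'])*1000; r=np.degrees((R0.inv()*Rt).as_rotvec())
    if pp: print('row',np.round(t,1),np.round(r,1),'| rows>=',round(max(np.linalg.norm(t)/62.5,np.linalg.norm(r)/10.7),1))
    return t,r
def u(yaw): a=np.radians(yaw); return np.array([np.cos(a),np.sin(a),0])
E
python3 - <<'E'
from h import *
np.set_printoptions(precision=4,suppress=True)
r=ray('top',178.45,208.85,.037);f=ray('top',166.35,172.55,.005); e=f-r;print('rear',r,'lip',f,np.degrees(np.arctan2(e[1],e[0])),np.linalg.norm(e[:2]))
b0=np.array([.5629,.2106,.005]);X=u(18.5);Y=u(108.5)
for x,y in [(213,260),(278,245),(345,222),(213,320),(272,313),(325,285),(382,278)]:
    p=ray('top',165+x/6-.4,120+y/5.7-.4,.02)-b0; print('core bin xy',round(p@X*1000),round(p@Y*1000))
T=frame(-X,[0,0,-1])
for p in [(.45,-.25,.33),(.46,.1,.33),(.4115,.2875,.2)]: row(p,T)
E
```

```text
rear [0.4619 0.3044 0.037 ] lip [0.5635 0.3457 0.005 ] 22.091364819687794 0.10967608026579607
core bin xy 30 33
core bin xy 27 3
core bin xy 28 -29
core bin xy 3 42
core bin xy -3 15
core bin xy 2 -11
core bin xy -3 -37
row [-366.8  313.7  -92.4] [-0. -0. -3.] | rows>= 7.9
row [-470.   648.3  -92.4] [-0. -0. -3.] | rows>= 12.9
row [-473.4  841.9   37.6] [-0. -0. -3.] | rows>= 15.5
```

```bash
python3 -m pendant '-183 157 -46 0 0 -1.5 1;-367 314 -92 0 0 -3 1;-367 314 -92 0 0 -3 1;-367 314 -92 0 0 -3 1;-367 314 -92 0 0 -3 1;-367 314 -92 0 0 -3 1;-367 314 -92 0 0 -3 1;-470 500 -92 0 0 -3 1'
python3 - <<'E'
from h import *
X=u(18.5);T=frame(-X,[0,0,-1])
for p in [(.46,.1,.33),(.4115,.2875,.22)]: row(p,T)
E
```

```text
time_s: 2.0
position: [0.4408, -0.2326, 0.3227]
orientation: [-0.161, 0.987, -0.0, 0.001]
contact_force: [0.6, 0.1, -0.4]
opening: 0.0875
row [-123.9  309.3   -7.5] [-0.1  0.1  0. ] | rows>= 5.3
row [-137.3  502.6  102.3] [-0.1  0.1  0. ] | rows>= 8.5
```

```bash
python3 -m pendant '-60 150 -7 0 0 0 1;-124 309 -7 0 0 0 1;-124 309 -7 0 0 0 1;-124 309 -7 0 0 0 1;-124 309 -7 0 0 0 1;-124 309 -7 0 0 0 1;-137 503 95 0 0 0 1;-137 503 95 0 0 0 1'
python3 - <<'E'
from h import *
X=u(18.5);T=frame(-X,[0,0,-1])
for p in [(.4115,.2875,.22)]: row(p,T)
E
```

```text
time_s: 3.0
position: [0.4303, 0.2068, 0.2706]
orientation: [-0.161, 0.987, 0.001, 0.001]
contact_force: [0.8, -0.2, -0.8]
opening: 0.0878
row [-7.7 82.5 50.7] [ 0.   0.1 -0. ] | rows>= 1.6
```

```bash
python3 -m pendant '-8 83 51 0 0 0 1;-8 83 51 0 0 0 1;-8 83 51 0 0 0 1'
python3 - <<'E'
from h import *
m=ctrl.camera_model('wrist')
im,d=ctrl.get_image('wrist'); cv2.imwrite('pics/w1.png',im); P=cloud('wrist',d,m); np.savez('w1.npz',im=im,d=d,P=P)
print(ctrl.read_state()['position'])
for o in ctrl.outline_of('wrist','scoop_grip')[:4]: print(o['confidence'],o['box'])
E
```

```text
time_s: 3.38
position: [0.4108, 0.2876, 0.2181]
orientation: [-0.162, 0.987, -0.001, -0.001]
contact_force: [0.7, -0.1, -0.1]
opening: 0.0876
[0.41142077 0.28690796 0.21919593]
0.97 [354.4, 0.0, 116.8, 121.5]
0.76 [236.8, 167.1, 80.5, 125.9]
```

View pics/w1.png

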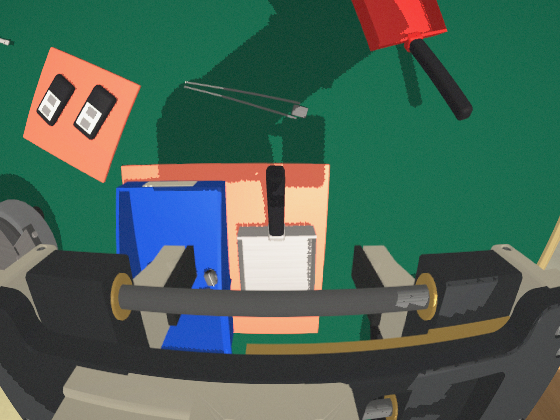

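The wrist view shows the steel scoop's handle at (276,168–235) centred between the fingers, with the pan at (277,265). The red scoop is off at (420,50). I'll measure the handle in the depth cloud.

```bash
python3 - <<'E'
from h import *
np.set_printoptions(precision=4,suppress=True)
Z=np.load('w1.npz');P=Z['P'];im=Z['im']
q=P[165:236,262:292].reshape(-1,3);g=im[165:236,262:292].max(-1).ravel()
q=q[(g<75)&(q[:,2]>.03)&(q[:,2]<.13)]
c=q.mean(0);v=np.linalg.svd(q-c,full_matrices=False)[2][0];v*=np.sign(v[2]);print(len(q),c,v,'yaw',np.degrees(np.arctan2(-v[1],-v[0])),'elev',np.degrees(np.arcsin(v[2])))
G=c+v*((.0801-c[2])/v[2]);X=u(np.degrees(np.arctan2(-v[1],-v[0])));G=G-.0058*X;print('grip',G, 'ends',q[:,2].min(),q[:,2].max())
# pan edges: rear wall line
q=P[225:290,236:318].reshape(-1,3);q=q[(q[:,2]>.03)&(q[:,2]<.045)];print(len(q),cv2.minAreaRect((q[:,:2]*1000).astype(np.float32)))
T=frame(-X,[0,0,-1]);row([G[0],G[1],.0732],T)
E
```

```text
1140 [0.4132 0.2896 0.083 ] [-0.7558 -0.2717  0.5958] yaw 19.774400099582625 elev 36.56873316468619
grip [0.4113 0.2889 0.0801] ends 0.039836270775678584 0.10553640553053673
751 ((494.1820068359375, 318.6083984375), (82.23770141601562, 88.79948425292969), 19.588191986083984)
row [ -0.3   2.5 146.7] [-0.  -0.  -1.2] | rows>= 2.3
```

```bash
python3 -m pendant '0 2 60 0 0 -1 .8;0 2 120 0 0 -1 .7;0 2 146 0 0 -1 .7;0 2 147 0 0 -1 .7;0 2 147 0 0 -1 .7;0 2 147 0 0 -1 0;0 2 147 0 0 -1 0;0 2 147 0 0 -1 0' 60; python3 -m pendant '0 0 0 0 0 0 0;0 0 0 0 0 0 0'
python3 - <<'E'
from h import *
im,d=ctrl.get_image('side'); cv2.imwrite('pics/s2.png',cv2.resize(im[190:360,150:350],None,fx=4,fy=3.5))
print(ctrl.read_state()['position'],ctrl.read_state()['contact_force'])
E
```

```text
time_s: 4.47
position: [0.4114, 0.2886, 0.0734]
orientation: [-0.17, 0.986, 0.0, 0.0]
contact_force: [0.3, 0.2, -0.5]
opening: 0.0369
time_s: 4.72
position: [0.4112, 0.2884, 0.0728]
orientation: [-0.17, 0.986, -0.0, -0.0]
contact_force: [-0.4, -0.3, 0.2]
opening: 0.0169
[0.41123466 0.28838108 0.07276352] [-0.59405631 -0.73229494  1.22423632]
```

View pics/s2.png

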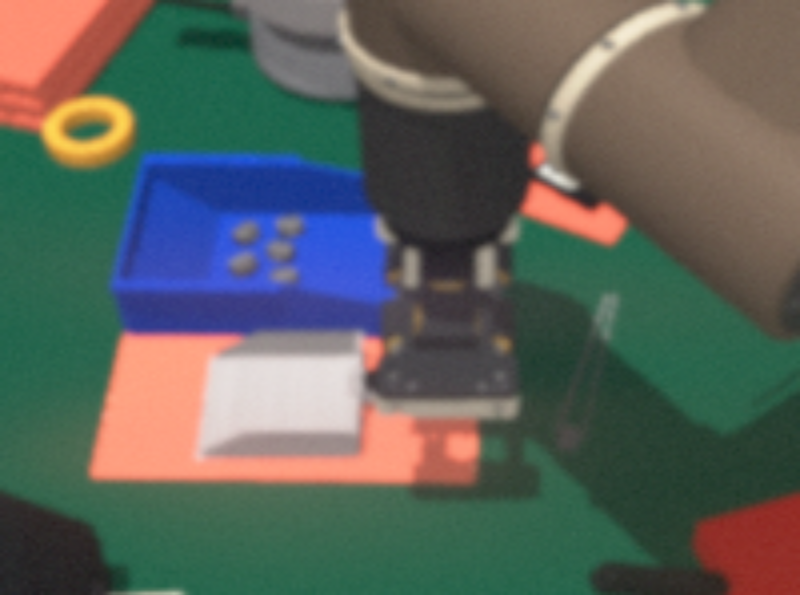

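```bash
cat >> h.py <<'E'
BY=18.5; B0=np.array([.5629,.2106,.005])
GR=np.array([-.1025,0,.0682])
C=R.from_matrix(np.diag([-1.,1,-1]))
def scoop(lip,yaw,pitch,roll=0):
    S=R.from_euler('ZYX',[yaw,pitch,roll],degrees=True)
    O=np.array(lip)-S.apply([.055,0,0]); return O+S.apply(GR), S*C
def binp(x,y,z): return B0+u(BY)*x/1000+u(BY+90)*y/1000+np.array([0,0,z/1000])
def lipnow():
    s=ctrl.read_state(); S=R.from_quat(s['orientation'])*C.inv(); L=s['position']+S.apply(np.array([.055,0,0])-GR); e=S.as_euler('ZYX',degrees=True)
    p=L-B0; return L,e,np.array([p@u(BY),p@u(BY+90),p[2]])*1000
E
python3 - <<'E'
from h import *
np.set_printoptions(precision=4,suppress=True)
print(lipnow())
s=ctrl.read_state()
L,e,_=lipnow()
row(*scoop(L+[0,0,.13],19.7,0))
row(*scoop(binp(-25,0,130),18.5,20))
E
```

```text
(array([0.5597, 0.341 , 0.0046]), array([19.522 ,  0.0009, -0.0017]), array([ 38.3264, 124.6929,  -0.439 ]))
row [   0.    -0.5 -130. ] [-0.  -0.  -0.2] | rows>= 2.1
row [  32.7 -121.3 -180.2] [-0.2 20.   1. ] | rows>= 3.5
```

```bash
python3 -m pendant '0 0 -20 0 0 0 0;0 0 -70 0 0 0 0;0 0 -130 0 0 0 0;10 -40 -150 0 7 0 0;33 -121 -180 0 14 1 0;33 -121 -180 0 20 1 0;33 -121 -180 0 20 1 0;33 -121 -180 0 20 1 0'
python3 - <<'E'
from h import *
np.set_printoptions(precision=3,suppress=True)
print(lipnow()); print(ctrl.read_state()['contact_force'])
im,d=ctrl.get_image('side'); cv2.imwrite('pics/s3.png',cv2.resize(im[150:360,150:350],None,fx=3.5,fy=2.8))
print('hover');row(*scoop(binp(-25,0,25),18.5,20))
for a in [(-25,4.5,20),(-5,4.5,17),(15,4.5,13),(32,4.5,9),(46,4.5,6),(50,5,4)]: row(*scoop(binp(a[0],0,a[1]),18.5,a[2]))
E
```

```text
time_s: 5.78
position: [0.4204, 0.1634, 0.2521]
orientation: [-0.158, 0.972, -0.029, -0.171]
contact_force: [-0.9, -0.3, -0.6]
opening: 0.0155
(array([0.539, 0.203, 0.134]), array([18.434, 19.991, -0.194]), array([-25.403,   0.083, 129.166]))
[-0.922 -0.328 -0.572]
hover
row [-36.2  -0.4  97.9] [-0.2  0.  -0. ] | rows>= 1.7
row [-43.2  -0.4 117.2] [-0.2  0.  -0. ] | rows>= 2.0
row [-58.6  -0.3 118.7] [-0.2 -3.  -0. ] | rows>= 2.1
row [-73.7  -0.3 123.2] [-0.2 -7.   0. ] | rows>= 2.3
row [-86.6  -0.3 129. ] [ -0.2 -11.    0. ] | rows>= 2.5
row [-98.1  -0.3 133. ] [ -0.2 -14.    0. ] | rows>= 2.6
row [-100.8   -0.3  137.1] [ -0.2 -16.    0. ] | rows>= 2.7
```

View pics/s3.png

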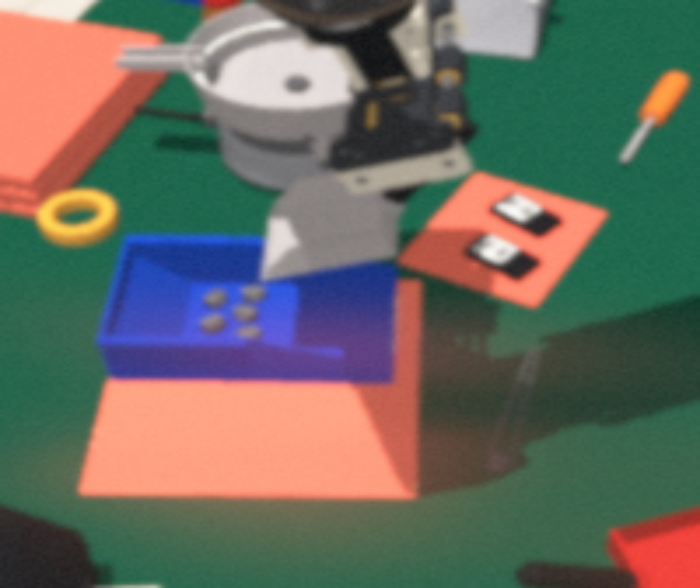

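The scoop hangs level in the grip, nose down at about (270,270) in the crop, above the front half of the bin. Next I'll lower it.

```bash
python3 -m pendant '-18 0 49 0 0 0 0;-36 0 98 0 0 0 0;-41 0 112 0 0 0 0;-43 0 117 0 0 0 0;-43 0 117 0 0 0 0'
python3 - <<'E'
from h import *
np.set_printoptions(precision=3,suppress=True)
print(lipnow()); print(ctrl.read_state()['contact_force'])
for n in ['side','top']:
    im,d=ctrl.get_image(n); c=im[220:300,160:290] if n=='side' else im[120:240,140:270]
    cv2.imwrite(f'pics/{n}4.png',cv2.resize(c,None,fx=5,fy=5))
for a in [(-25,4.5,20),(-5,4.5,17),(15,4.5,13),(32,4.5,9),(46,4.5,6),(50,5,4),(60,14,-5),(70,25,-13),(76,40,-20),(76,90,-20)]: row(*scoop(binp(a[0],0,a[1]),18.5,a[2]))
E
```

```text
time_s: 6.45
position: [0.4218, 0.1638, 0.1294]
orientation: [-0.159, 0.972, -0.029, -0.17]
contact_force: [-0.6, -0.2, -1.2]
opening: 0.0156
(array([0.54 , 0.203, 0.012]), array([18.532, 19.872, -0.162]), array([-23.73 ,   0.228,   6.685]))
[-0.575 -0.187 -1.152]
row [ 0.3 -0.3  2.3] [-0.1  0.2  0. ] | rows>= 0.0
row [-15.1  -0.3   3.9] [-0.1 -2.8  0. ] | rows>= 0.3
row [-30.1  -0.2   8.4] [-0.1 -6.8  0. ] | rows>= 0.6
row [-43.1  -0.2  14.3] [ -0.1 -10.8   0. ] | rows>= 1.0
row [-54.5  -0.2  18.3] [ -0.1 -13.8   0. ] | rows>= 1.3
row [-57.2  -0.2  22.4] [ -0.1 -15.8   0. ] | rows>= 1.5
row [-62.1  -0.2  37.5] [ -0.1 -24.8   0. ] | rows>= 2.3
row [-70.1  -0.2  47.6] [ -0.1 -32.8   0.1] | rows>= 3.1
row [-75.3  -0.1  51.8] [ -0.1 -39.8   0.1] | rows>= 3.7
row [-58.4  -0.3   4.8] [ -0.1 -39.8   0.1] | rows>= 3.7
```

View pics/side4.png

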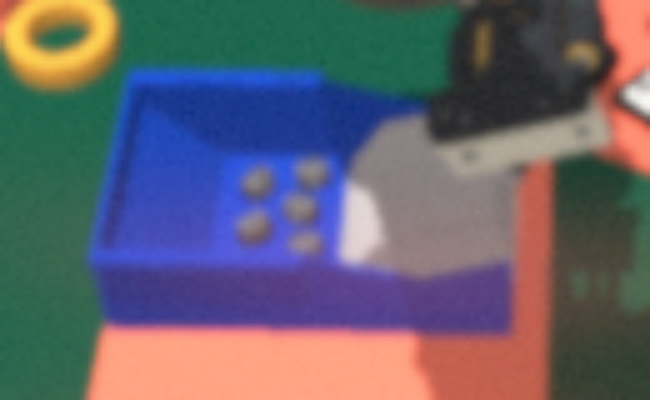

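View pics/top4.png

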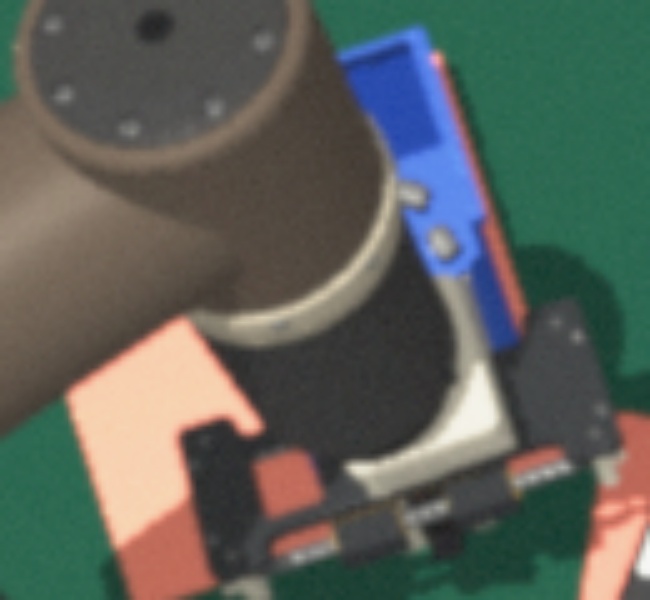

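```bash
python3 -m pendant '0 0 2.3 0 0 0 0;-15 0 4 0 -3 0 0;-30 0 8.4 0 -7 0 0;-43 0 14.3 0 -11 0 0;-54.5 0 18.3 0 -14 0 0;-57 0 22.4 0 -16 0 0;-57 0 22.4 0 -16 0 0'
python3 - <<'E'
from h import *
np.set_printoptions(precision=3,suppress=True)
print(lipnow()); print(ctrl.read_state()['contact_force'])
for n in ['side','top']:
    im,d=ctrl.get_image(n); c=im[220:300,160:290] if n=='side' else im[120:240,140:270]
    cv2.imwrite(f'pics/{n}5.png',cv2.resize(c,None,fx=5,fy=5))
E
```

```text
time_s: 7.42
position: [0.4641, 0.1772, 0.088]
orientation: [-0.161, 0.986, -0.007, -0.034]
contact_force: [0.3, -0.4, -1.1]
opening: 0.0155
(array([0.609, 0.225, 0.009]), array([18.533,  3.999, -0.17 ]), array([48.107, -0.469,  3.939]))
[ 0.337 -0.404 -1.067]
```

View pics/side5.png

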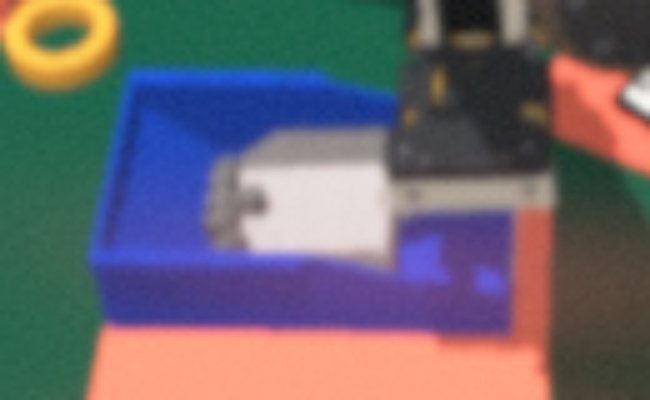

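View pics/top5.png

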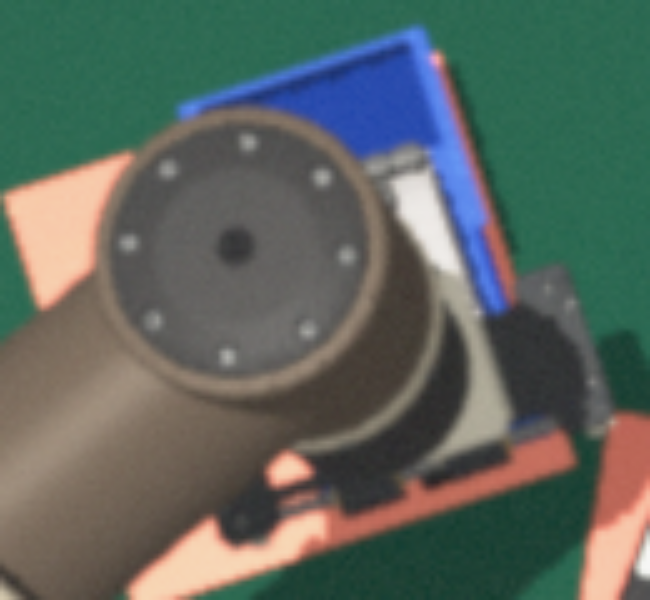

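The seven cores now sit in a line against the ramp at the lip, around (225,200) in the side crop, with one already on the pan. Next I'll run the lip up the ramp while tilting back.

```bash
python3 - <<'E'
from h import *
np.set_printoptions(precision=3,suppress=True)
for a in [(56,11.5,-2),(68,23.5,-8),(79,34.5,-15),(84,40,-17),(80,60,-20),(72,110,-20)]: row(*scoop(binp(a[0],0,a[1]),18.5,a[2]))
E
```

```text
row [-0.5  0.2  8.9] [-0.2 -6.   0. ] | rows>= 0.6
row [-7.1  0.2 13.5] [ -0.2 -12.    0. ] | rows>= 1.1
row [-14.5   0.3  22.5] [ -0.2 -19.    0.1] | rows>= 1.8
row [-18.7   0.2  22.7] [ -0.2 -21.    0.1] | rows>= 2.0
row [-13.2   0.2  12. ] [ -0.2 -24.    0.1] | rows>= 2.2
row [ -1.7   0.1 -37.3] [ -0.2 -24.    0.1] | rows>= 2.2
```

```bash
python3 -m pendant '-0.5 0 9 0 -6 0 0;-7 0 13.5 0 -12 0 0;-14.5 0 22.5 0 -19 0 0;-18.7 0 22.7 0 -21 0 0;-18.7 0 22.7 0 -21 0 0;-13 0 12 0 -24 0 0'
python3 - <<'E'
from h import *
np.set_printoptions(precision=3,suppress=True)
print(lipnow()); print(ctrl.read_state()['contact_force'])
for n in ['side','top']:
    im,d=ctrl.get_image(n); c=im[220:300,160:290] if n=='side' else im[120:240,140:270]
    cv2.imwrite(f'pics/{n}6.png',cv2.resize(c,None,fx=5,fy=5))
E
```

```text
time_s: 8.28
position: [0.4833, 0.1802, 0.0863]
orientation: [-0.159, 0.974, 0.027, 0.158]
contact_force: [0.0, -0.3, -2.6]
opening: 0.0157
(array([0.645, 0.235, 0.071]), array([ 18.545, -18.427,   0.178]), array([85.86 , -3.222, 66.358]))
[ 0.029 -0.346 -2.579]
```

View pics/side6.png

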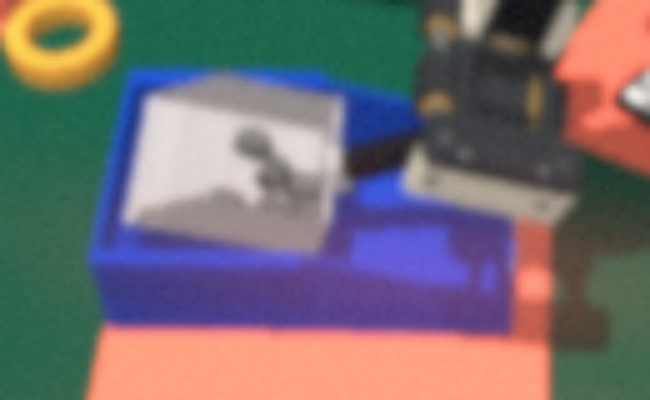

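View pics/top6.png

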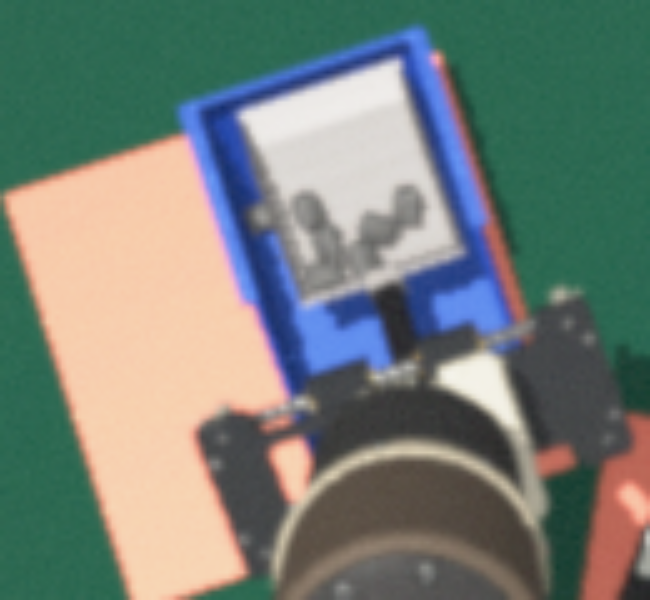

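The top crop shows about six cores deep in the pan, around (310–410,190–270), and one left in the bin at (262,215). Next I'll lift and locate the bowl centre.

```bash
python3 - <<'E'
from h import *
np.set_printoptions(precision=4,suppress=True)
Z=np.load('top0.npz');P=cloud('top',Z['d'])
q=P[75:200,265:365].reshape(-1,3);q=q[(q[:,2]>.140)&(q[:,2]<.165)&(q[:,0]<.76)]
from scipy.optimize import least_squares
f=least_squares(lambda a:np.hypot(q[:,0]-a[0],q[:,1]-a[1])-a[2],[.63,-.045,.09],loss='soft_l1',f_scale=.003);print('rim',f.x,len(q))
print('hub',ray('top',312,143.5,.106))
# two-step lift
row(*scoop(binp(80,0,90),18.5,-20)); row(*scoop(binp(74,0,160),18.5,-20)); row(*scoop(binp(60,-20,235),18.5,-20))
E
```

```text
rim [ 0.624  -0.045   0.0911] 863
hub [ 0.621  -0.0449  0.106 ]
row [  1.    3.  -18.2] [ 0.3 -1.3  0. ] | rows>= 0.3
row [-15.7   3.4 -86.5] [ 0.3 -1.3  0. ] | rows>= 1.4
row [ -26.4  -16.2 -162.1] [ 0.3 -1.3  0. ] | rows>= 2.6
```

```bash
python3 -m pendant '1 0 -8 0 -1 0 0;0 0 -24 0 -1 0 0;-6 0 -50 0 -1 0 0;-14 0 -80 0 -1 0 0;-18 0 -112 0 -1 0 0;-22 0 -140 0 -1 0 0;-26 0 -155 0 -1 0 0;-26 0 -162 0 -1 0 0'
python3 - <<'E'
from h import *
np.set_printoptions(precision=3,suppress=True)
print(lipnow())
im,d=ctrl.get_image('side'); cv2.imwrite(f'pics/s7.png',cv2.resize(im[170:310,150:350],None,fx=4,fy=4))
row(*scoop([.61,.10,.25],10,-20)); row(*scoop([.6225,-.045,.225],4,-20))
E
```

```text
time_s: 9.38
position: [0.4578, 0.1727, 0.2497]
orientation: [-0.16, 0.972, 0.031, 0.167]
contact_force: [0.0, -0.5, -2.4]
opening: 0.0155
(array([0.62 , 0.228, 0.238]), array([ 18.584, -19.603,   0.393]), array([ 59.539,  -1.876, 233.325]))
row [ 42.  -91.5 -26.4] [ 3.3 -0.4  8.1] | rows>= 1.7
row [  79.4 -215.5  -14. ] [ 5.3 -0.4 13.7] | rows>= 3.7
```

View pics/s7.png

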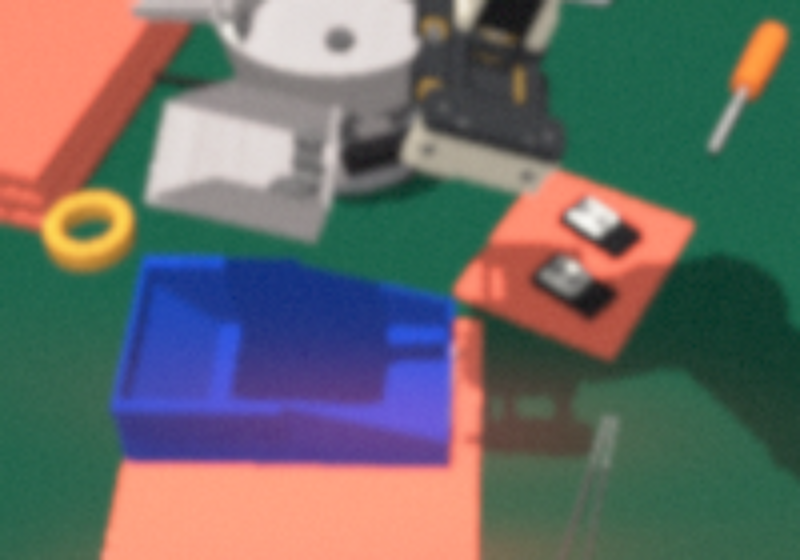

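The cores lie at the back of the pan at about (300,170). Now to carry it smoothly to the bowl.

```bash
python3 -m pendant '2 -5 -4 0 0 0 0;7 -18 -9 0 0 1 0;15 -38 -14 1 0 2 0;25 -62 -18 2 0 4 0;36 -92 -20 3 0 7 0;48 -125 -20 4 0 9 0;60 -158 -18 5 0 11 0;69 -184 -16 5 0 13 0'
python3 -m pendant '5 -15 2 0 0 1 0;9 -26 2 0 0 1 0;11 -30 3 0 0 1 0;11 -30 3 0 0 1 0;11 -30 3 0 0 1 0'
python3 - <<'E'
from h import *
np.set_printoptions(precision=3,suppress=True)
print(lipnow()[:2])
im,d=ctrl.get_image('side'); cv2.imwrite(f'pics/s8.png',cv2.resize(im[120:260,150:350],None,fx=4,fy=4))
c=[.6225,-.045]
for z,p in [(.21,-10),(.19,0),(.17,10),(.155,20),(.145,30),(.14,40),(.14,50),(.14,58)]: row(*scoop([c[0]+.005,c[1],z],4,p))
E
```

```text
time_s: 10.42
position: [0.4494, -0.0269, 0.2398]
orientation: [-0.04, 0.985, 0.006, 0.17]
contact_force: [0.0, 0.5, -1.6]
opening: 0.0153
time_s: 11.05
position: [0.4438, -0.055, 0.2338]
orientation: [-0.033, 0.985, 0.008, 0.17]
contact_force: [0.3, 0.0, -1.7]
opening: 0.0155
(array([ 0.615, -0.043,  0.222]), array([  3.732, -19.589,   0.31 ]))
row [-21.4  -2.9  -9.4] [ 0.2  9.6 -0.2] | rows>= 0.9
row [-33.1  -2.8 -14.2] [ 0.3 19.6 -0.2] | rows>= 1.8
row [-48.6  -2.8 -15.3] [ 0.3 29.6 -0.2] | rows>= 2.8
row [-69.   -2.7 -17.1] [ 0.3 39.6 -0.1] | rows>= 3.7
row [-93.4  -2.6 -18.8] [ 0.3 49.6 -0.1] | rows>= 4.6
row [-121.    -2.4  -20.4] [ 0.3 59.6 -0.1] | rows>= 5.6
row [-150.9   -2.3  -21.4] [ 0.3 69.6 -0.1] | rows>= 6.5
row [-174.6   -2.2  -18.5] [ 0.4 77.6 -0. ] | rows>= 7.3
```

View pics/s8.png

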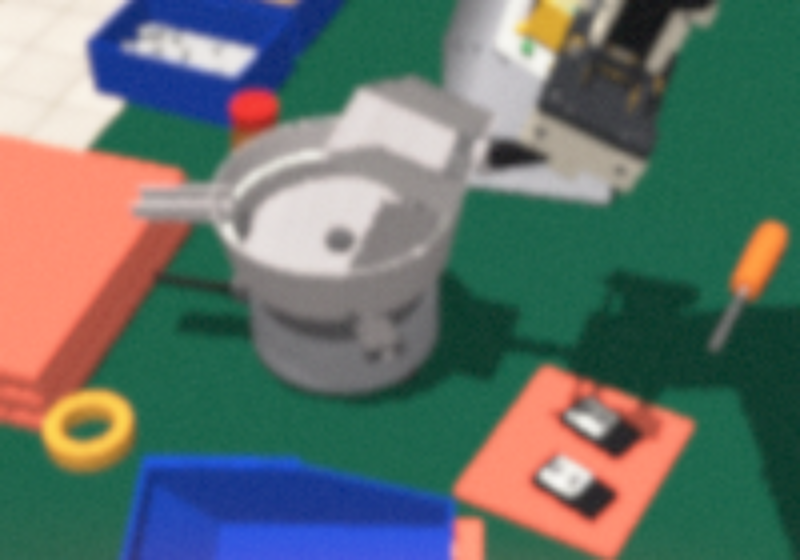

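```bash
python3 - <<'E'
from h import *
np.set_printoptions(precision=3,suppress=True)
for z,p in [(.213,-10),(.197,0),(.175,10),(.155,20),(.145,30),(.14,40),(.14,50),(.14,58)]: row(*scoop([.612,-.045,z],4,p))
E
```

```text
row [ -7.8  -1.8 -17.4] [ 0.2  9.6 -0.2] | rows>= 0.9
row [-20.9  -1.8 -25.9] [ 0.3 19.6 -0.2] | rows>= 1.8
row [-35.7  -1.7 -25.2] [ 0.3 29.6 -0.2] | rows>= 2.8
row [-54.4  -1.6 -22.2] [ 0.3 39.6 -0.1] | rows>= 3.7
row [-78.8  -1.5 -24. ] [ 0.3 49.6 -0.1] | rows>= 4.6
row [-106.4   -1.4  -25.5] [ 0.3 59.6 -0.1] | rows>= 5.6
row [-136.3   -1.3  -26.6] [ 0.3 69.6 -0.1] | rows>= 6.5
row [-160.    -1.2  -23.7] [ 0.4 77.6 -0. ] | rows>= 7.3
```

```bash
python3 -m pendant '-8 -2 -17 0 10 0 0;-21 -2 -26 0 20 0 0;-36 -2 -25 0 30 0 0;-54 -2 -22 0 40 0 0;-79 -2 -24 0 50 0 0;-106 -1 -25 0 60 0 0;-136 -1 -27 0 70 0 0;-136 -1 -27 0 70 0 0'
python3 - <<'E'
from h import *
np.set_printoptions(precision=3,suppress=True)
print(lipnow()[:2])
im,d=ctrl.get_image('side'); cv2.imwrite(f'pics/s9.png',cv2.resize(im[120:260,150:350],None,fx=4,fy=4))
E
```

```text
time_s: 12.1
position: [0.5655, -0.047, 0.293]
orientation: [-0.031, 0.9, -0.013, -0.435]
contact_force: [-0.1, 0.1, -3.8]
opening: 0.0157
(array([ 0.61 , -0.043,  0.127]), array([ 4.13 , 51.616,  0.38 ]))
```

View pics/s9.png

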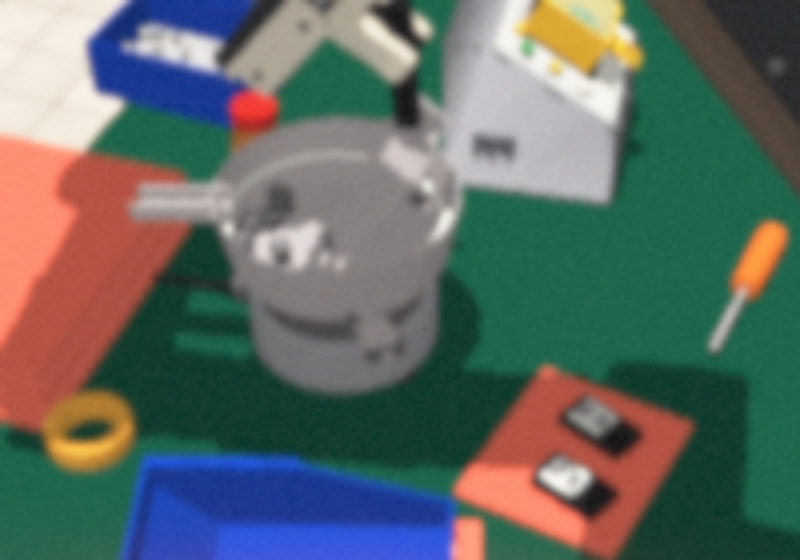

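```bash
python3 - <<'E'
from h import *
np.set_printoptions(precision=3,suppress=True)
for z,p in [(.17,50),(.22,40),(.24,30),(.25,20),(.25,10),(.25,0)]: row(*scoop([.605,-.045,z],4,p))
row(*scoop([.58,.02,.25],6,0))
E
```

```text
row [ 34.5  -0.3 -16.9] [ 0.3 -1.1  0.1] | rows>= 0.6
row [ 82.3  -0.2 -19.7] [  0.3 -11.1   0.1] | rows>= 1.4
row [101.7  -0.2  -2.6] [  0.3 -21.1   0. ] | rows>= 2.0
row [108.1  -0.3  21. ] [  0.3 -31.1   0. ] | rows>= 2.9
row [101.5  -0.5  50.2] [  0.3 -41.1  -0. ] | rows>= 3.8
row [90.  -0.6 77.8] [  0.3 -51.1  -0. ] | rows>= 4.8
row [102.7  60.4  93.9] [  1.2 -51.1  -1.9] | rows>= 4.8
```

```bash
python3 -m pendant '34 0 -17 0 -1 0 0;82 0 -20 0 -11 0 0;102 0 -3 0 -21 0 0;108 0 21 0 -31 0 0;101 0 50 0 -41 0 0;90 0 78 0 -51 0 0;103 60 94 1 -51 -2 0;103 60 94 1 -51 -2 0'
python3 - <<'E'
from h import *
np.set_printoptions(precision=3,suppress=True)
print(lipnow()[:2])
for n in ['side','top']:
    im,d=ctrl.get_image(n); c=im[120:260,150:350] if n=='side' else im[75:225,140:360]
    cv2.imwrite(f'pics/{n}10.png',cv2.resize(c,None,fx=3.6,fy=3.6))
E
```

```text
time_s: 13.15
position: [0.4185, 0.0041, 0.3276]
orientation: [-0.056, 0.998, 0.004, 0.01]
contact_force: [0.0, -0.8, -0.1]
opening: 0.0152
(array([0.576, 0.022, 0.263]), array([ 6.371, -1.136,  0.418]))
```

View pics/side10.png

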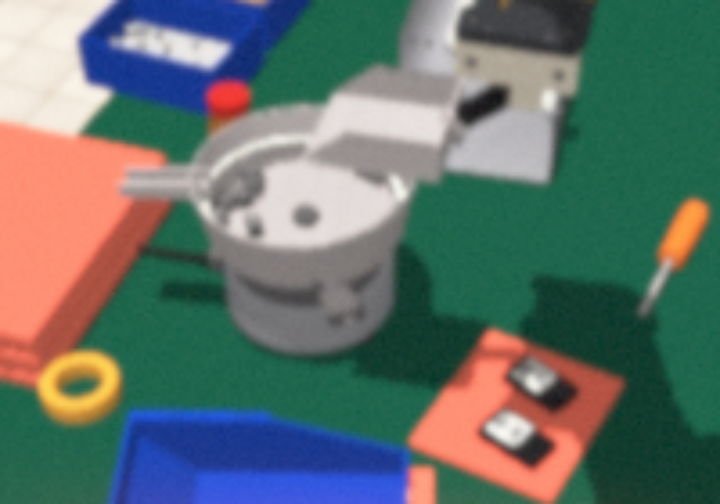

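View pics/top10.png

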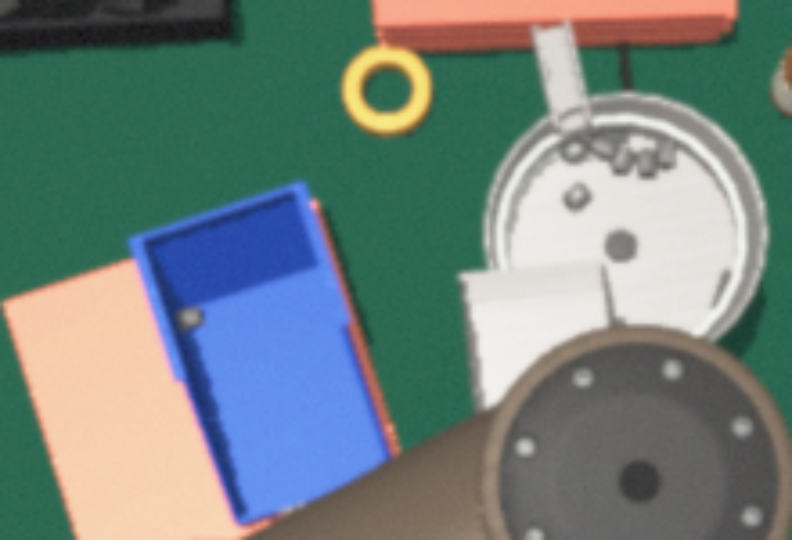

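Six cores are in the bowl (top crop, 575–670,145–197), one is left in the bin at (190,317), and nothing was spilled. Now to put the scoop back where it stood.

```bash
python3 - <<'E'
from h import *
np.set_printoptions(precision=3,suppress=True)
row(*scoop([.5597,.341,.22],19.6,0)); row(*scoop([.5597,.341,.10],19.6,0))
E
```

```text
row [-21.1 284.6  40.9] [  0.2   1.  -13.4] | rows>= 4.6
row [-19.1 283.9 160.9] [  0.2   1.  -13.4] | rows>= 5.2
```

```bash
python3 -m pendant '-5 50 5 0 1 -3 0;-10 105 15 0 1 -6 0;-15 165 30 0 1 -9 0;-21 225 40 0 1 -12 0;-21 275 41 0 1 -13 0;-21 285 41 0 1 -13.4 0;-20 284 100 0 1 -13.4 0;-19 284 150 0 1 -13.4 0'
python3 - <<'E'
from h import *
np.set_printoptions(precision=3,suppress=True)
print(lipnow())
row(*scoop([.5597,.341,.02],19.6,0)); row(*scoop([.5597,.341,.005],19.6,0))
E
```

```text
time_s: 14.25
position: [0.4124, 0.2865, 0.1751]
orientation: [-0.168, 0.986, 0.002, -0.003]
contact_force: [0.5, 0.6, -2.0]
opening: 0.0152
(array([0.561, 0.339, 0.106]), array([19.31 ,  0.259,  0.277]), array([ 38.565, 122.268, 101.181]))
row [ 0.1  1.5 86.9] [ 0.3 -0.3 -0.3] | rows>= 1.4
row [  0.    1.5 101.9] [ 0.3 -0.3 -0.3] | rows>= 1.6
```

```bash
python3 -m pendant '0 2 45 0 0 0 0;0 2 80 0 0 0 0;0 2 90 0 0 0 0;0 2 90 0 0 0 0'
python3 - <<'E'
from h import *
np.set_printoptions(precision=3,suppress=True)
print(lipnow(),ctrl.read_state()['contact_force'])
im,d=ctrl.get_image('side'); cv2.imwrite('pics/s11.png',cv2.resize(im[220:340,160:320],None,fx=5,fy=5))
row(*scoop([.5597,.341,.005],19.6,0))
E
```

```text
time_s: 14.75
position: [0.4111, 0.289, 0.0864]
orientation: [-0.168, 0.986, 0.001, -0.003]
contact_force: [-0.4, 0.5, -0.1]
opening: 0.0152
(array([0.559, 0.341, 0.017]), array([19.352,  0.337,  0.193]), array([ 37.999, 125.046,  12.243])) [-0.412  0.469 -0.141]
row [ 0.4 -1.4 13.9] [ 0.2 -0.3 -0.2] | rows>= 0.2
```

View pics/s11.png

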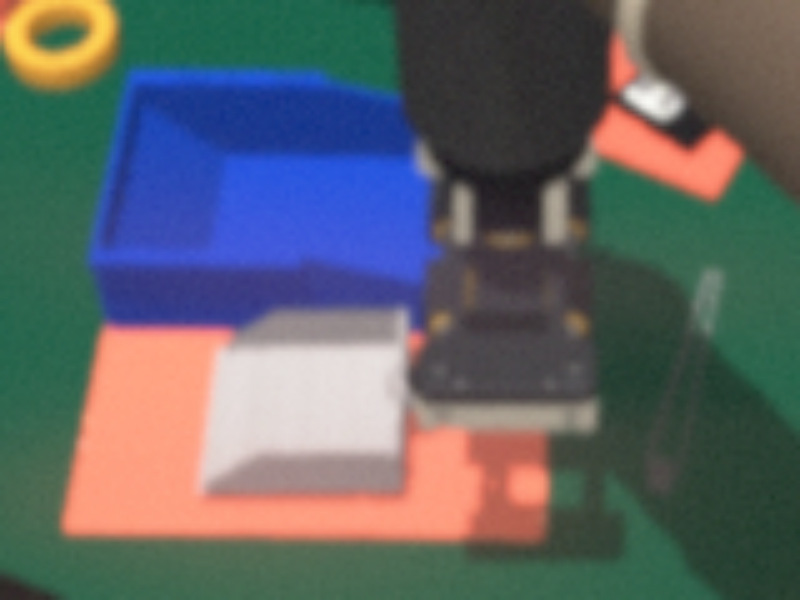

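```bash
python3 -m pendant '0 0 6 0 0 0 0;0 0 10 0 0 0 0;0 0 11.5 0 0 0 0;0 0 12.5 0 0 0 0;0 0 12.5 0 0 0 0'; python3 - <<'E'
from h import *
print(lipnow()); print([np.round(ctrl.read_state()['contact_force'],1)])
E
```

```text
time_s: 15.42
position: [0.4103, 0.2896, 0.0736]
orientation: [-0.169, 0.986, 0.001, -0.003]
contact_force: [-0.6, -0.5, 2.2]
opening: 0.0155
(array([0.55842778, 0.34212469, 0.00448379]), array([19.41991794,  0.3263655 ,  0.22199712]), array([ 37.49228692, 126.14703519,  -0.51621145]))
[array([-0.6, -0.5,  2.2])]
```

```bash
python3 -m pendant '0 0 0 0 0 0 0.7;0 0 0 0 0 0 .7;0 0 0 0 0 0 .7;0 0 0 0 0 0 .7;0 0 -30 0 0 0 .7;0 0 -80 0 0 0 .7;0 0 -140 0 0 0 .7;0 0 -200 0 0 0 .7'
python3 - <<'E'
from h import *
np.set_printoptions(precision=3,suppress=True)
im,d=ctrl.get_image('side'); cv2.imwrite('pics/s12.png',cv2.resize(im[220:340,160:320],None,fx=5,fy=5))
E
```

```text
time_s: 16.42
position: [0.4114, 0.2887, 0.2753]
orientation: [-0.169, 0.986, 0.001, -0.003]
contact_force: [0.2, 1.1, -0.4]
opening: 0.0612
```

View pics/s12.png

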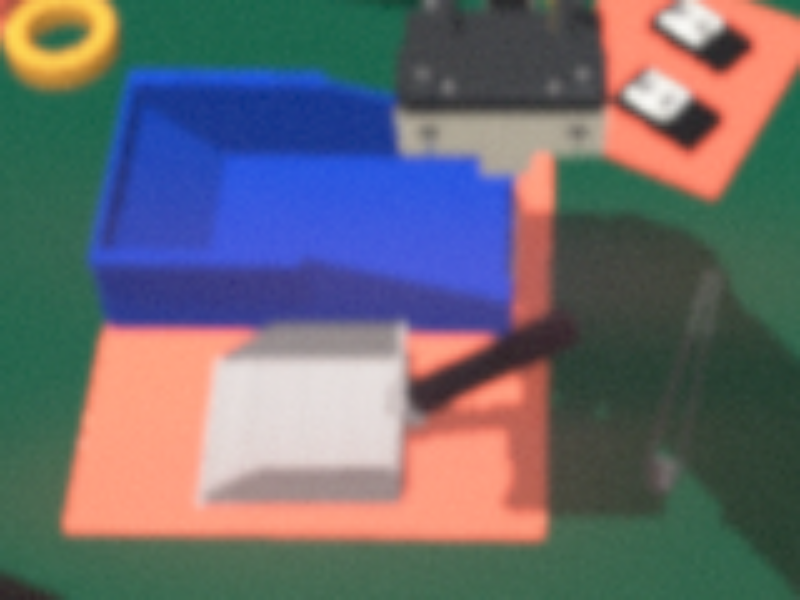

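The scoop stands flat on the mat beside the bin, pan at (300,420) and handle at (500,360) in the crop. Next I'll measure the console.

```bash
python3 - <<'E'
from h import *
np.set_printoptions(precision=4,suppress=True)
Z=np.load('top0.npz');d=Z['d'];im=Z['im'];P=cloud('top',d);M=np.load('masks.npz')
X=u(8.3);Y=u(98.3)
hsv=cv2.cvtColor(im,cv2.COLOR_BGR2HSV)
tab=P[195:204,434:444].reshape(-1,3);print('tab top',np.median(tab,0),tab[:,2].min(),tab[:,2].max())
# panel points -> offset of plane  n.p=c  using 32deg/8.3 yaw
n=-np.sin(np.radians(32))*X+np.array([0,0,np.cos(np.radians(32))]);U=np.cos(np.radians(32))*X+np.array([0,0,np.sin(np.radians(32))])
k=cv2.erode(M['console_0'].astype(np.uint8),np.ones((3,3)))>0
q=P[k&(d>0)]; white=(hsv[...,1]<40)&(hsv[...,2]>180); qw=P[k&white&(d>0)]
h=qw@n; hist=np.median(h); print('panel offset',hist,np.percentile(h,[10,25,75,90]),len(qw))
qi=qw[abs(h-hist)<.004]; print('panel U range',np.percentile(qi@U,[1,99]),'Y',np.percentile(qi@Y,[1,99]))
g=P[M['guard_0']&(d>0)]; a=np.c_[g@U,g@Y,g@n-hist]; print('guard U',np.percentile(a[:,0],[1,99]),'Y',np.percentile(a[:,1],[2,50,98]),'n',np.percentile(a[:,2],[5,50,95]))
m=ctrl.camera_model('top')
def rp(uu,vv,off):
    x=np.array([(uu-m['cx'])/m['fx'],(vv-m['cy'])/m['fy'],1.]);w=R.from_quat(m['attitude']).as_matrix()@x;o=m['origin'];return o+w*((hist+off-o@n)/(w@n))
for nm,x,y,o in [('earL',290,258,.003),('earR',463,232,.003),('tab',384,480,.0275),('knob',385,365,.027)]:
    p=rp(375+x/6-.4,120+y/6-.4,o); print(nm,p,'U',p@U,'Y',p@Y)
E
```

```text
tab top [ 0.4784 -0.3551  0.1168] -0.0027918960285353567 0.12609896536285548
panel offset -0.15154826173329272 [-0.2071 -0.1549 -0.1496 -0.1475] 1890
panel U range [0.4066 0.5382] Y [-0.4927 -0.3481]
guard U [0.415 0.517] Y [-0.4525 -0.4175 -0.39  ] n [0.0063 0.0407 0.0444]
earL [ 0.5646 -0.3103  0.146 ] U 0.5131474757215386 Y -0.3885261572862146
earR [ 0.5749 -0.3804  0.146 ] U 0.513268514086647 Y -0.4594384102387273
tab [ 0.477  -0.3557  0.1166] U 0.4185354040786583 Y -0.42085060334302005
knob [ 0.5212 -0.348   0.144 ] U 0.47107752581365175 Y -0.4195615973684559
```

```bash
cat >> h.py <<'E'
CX=u(8.3);CY=u(98.3);_c,_s=np.cos(np.radians(32)),np.sin(np.radians(32))
N=-_s*CX+np.array([0,0,_c]);U=_c*CX+np.array([0,0,_s]);H0=-.1515
def con(a,y,o): return U*a+CY*y+N*(H0+o)
def ctool(tilt=32):  # z into panel, x down slope
    t=np.radians(tilt); z=np.sin(t)*CX-np.array([0,0,np.cos(t)]); return frame(-CX,z)
E
python3 - <<'E'
from h import *
np.set_printoptions(precision=4,suppress=True)
print(con(.42,-.421,.024),con(.42,-.421,.13))
row([.46,0,.33],ctool(10)); row(con(.42,-.421,.13),ctool())
E
```

```text
[ 0.4801 -0.3554  0.1144] [ 0.4245 -0.3635  0.2043]
row [  53.6 -288.9  -48.4] [ 1.4 -9.7 11.1] | rows>= 4.8
row [ 208.8 -620.8   74.1] [  3.6 -31.7  10.8] | rows>= 10.5
```

```bash
python3 -m pendant '10 -50 -10 0 0 2 .7;20 -110 -25 0 -2 5 .7;35 -170 -40 1 -5 8 .7;48 -230 -48 1 -8 11 .7;55 -289 -48 1 -10 11 .7;75 -350 -40 1 -14 11 .7;100 -410 -25 2 -18 11 .7;130 -470 -5 2 -22 11 .7'
python3 - <<'E'
from h import *
np.set_printoptions(precision=4,suppress=True)
row(con(.42,-.421,.13),ctool())
E
```

```text
time_s: 17.48
position: [0.4461, -0.1859, 0.2817]
orientation: [-0.071, 0.979, 0.015, 0.189]
contact_force: [1.9, -0.2, 0.1]
opening: 0.0616
row [  72.4 -172.8   53.7] [  0.2 -10.1  -0. ] | rows>= 3.1
```

```bash
python3 -m pendant '20 -50 10 0 -3 0 .7;40 -110 28 0 -6 0 .7;60 -150 45 0 -10 0 .7;72 -172 54 0 -10 0 .7;72 -172 54 0 -10 0 .7;72 -172 54 0 -10 0 .7'
python3 - <<'E'
from h import *
np.set_printoptions(precision=4,suppress=True)
m=ctrl.camera_model('wrist'); im,d=ctrl.get_image('wrist'); cv2.imwrite('pics/w2.png',im); P=cloud('wrist',d,m); np.savez('w2.npz',im=im,d=d,P=P)
s=ctrl.read_state();print(s['joint_pos'],s['position']); row(con(.42,-.421,.13),ctool())
for t in ['guard_tab','start_top']:
  for o in ctrl.outline_of('wrist',t)[:2]:
    q=P[o['mask']&(d>0)]; print(t,o['confidence'],o['box'],q.mean(0))
E
```

```text
time_s: 18.23
position: [0.4249, -0.3607, 0.2038]
orientation: [-0.069, 0.96, 0.022, 0.272]
contact_force: [0.0, 0.3, 0.2]
opening: 0.0612
[-0.6601  0.0718 -0.3537 -0.5471 -0.8227 -0.4544] [ 0.4252 -0.3603  0.2042]
row [ 1.  -3.1 -0.7] [ 0.2 -0.3 -0.1] | rows>= 0.1
guard_tab 0.58 [227.0, 194.3, 80.5, 97.3] [ 0.5007 -0.3541  0.1421]
start_top 0.69 [333.8, 313.7, 5.3, 13.5] [ 0.7655 -0.2054  0.1   ]
```

View pics/w2.png

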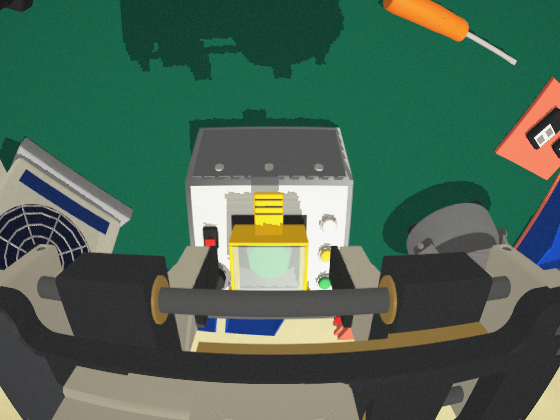

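The wrist view shows the yellow tab at (268,193–228) above the guard at (268,260), between the fingers. I'll measure the tab in the depth data.

```bash
python3 - <<'E'
from h import *
np.set_printoptions(precision=4,suppress=True)
Z=np.load('w2.npz');P=Z['P'];im=Z['im'];hsv=cv2.cvtColor(im,cv2.COLOR_BGR2HSV)
f=lambda q:np.c_[q@U,q@CY,q@N-H0]
yel=(hsv[...,0]>18)&(hsv[...,0]<35)&(hsv[...,1]>130)&(hsv[...,2]>100)
q=f(P[192:226,250:288][yel[192:226,250:288]]);print('tab',len(q),np.percentile(q,[3,50,97],axis=0))
q=f(P[225:290,228:310][yel[225:290,228:310]]);print('guard',np.percentile(q,[3,50,97],axis=0))
q=f(P[185:225,195:240].reshape(-1,3));print('panel n',np.percentile(q[:,2],[10,50,90]))
q=f(P[185:225,295:345].reshape(-1,3));print('panel n',np.percentile(q[:,2],[10,50,90]))
# tilt/yaw check
A=P[185:235,195:345].reshape(-1,3);h=A@N-H0;A=A[abs(h)<.008];c=A.mean(0);n=np.linalg.svd(A-c,full_matrices=False)[2][2];n*=np.sign(n[2]);print(n,N)
# panel lower edge yaw in image
E
```

```text
tab 982 [[ 0.407  -0.434   0.0232]
 [ 0.4206 -0.4227  0.0278]
 [ 0.4339 -0.4107  0.0294]]
guard [[ 0.4347 -0.4537  0.0057]
 [ 0.4426 -0.4229  0.0329]
 [ 0.4813 -0.3919  0.043 ]]
panel n [0.0006 0.0015 0.0024]
panel n [0.0004 0.0014 0.0028]
[-0.5516 -0.0794  0.8303] [-0.5244 -0.0765  0.848 ]
```

```bash
python3 - <<'E'
from h import *
np.set_printoptions(precision=4,suppress=True)
row(con(.42,-.4225,.06),ctool());row(con(.42,-.4225,.025),ctool())
E
```

```text
row [ 1.2 -5.2 69.4] [ 0.2 -0.3 -0. ] | rows>= 1.1
row [  1.   -5.4 104.4] [ 0.2 -0.3 -0. ] | rows>= 1.7
```

```bash
python3 -m pendant '1 -5 35 0 0 0 .5;1 -5 69 0 0 0 .5;1 -5 90 0 0 0 .5;1 -5 104 0 0 0 .5;1 -5 104 0 0 0 .5;1 -5 104 0 0 0 .1;1 -5 104 0 0 0 .1;1 -5 104 0 0 0 .1' 12
python3 - <<'E'
from h import *
np.set_printoptions(precision=4,suppress=True)
s=ctrl.read_state();p=s['position'];print(p@U,p@CY,p@N-H0,s['opening'],s['contact_force'])
im,d=ctrl.get_image('wrist'); cv2.imwrite('pics/w3.png',im)
im,d=ctrl.get_image('side'); cv2.imwrite('pics/s13.png',cv2.resize(im[80:190,230:350],None,fx=5,fy=5))
E
```

```text
time_s: 19.38
position: [0.4787, -0.3569, 0.1155]
orientation: [-0.069, 0.959, 0.023, 0.272]
contact_force: [-2.8, 3.4, 4.9]
opening: 0.0237
0.4191694177336436 -0.42229255224777934 0.025721275780435565 0.023737837816725598 [-2.7712  3.4161  4.9195]
```

View pics/w3.png

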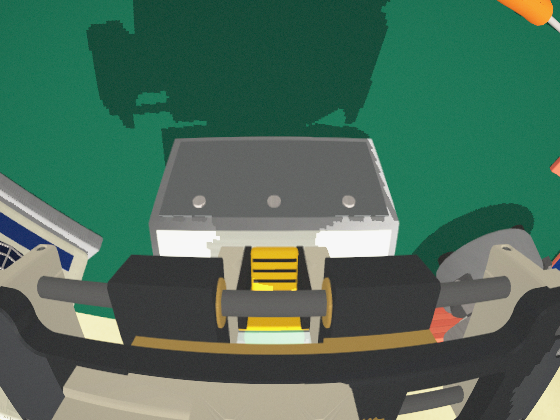

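View pics/s13.png

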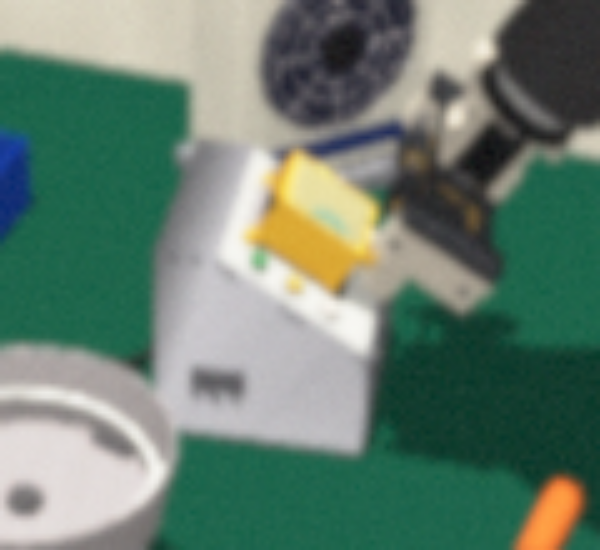

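The tab is pinched at 23.7 mm opening, matching its 24 mm width. Next I'll swing it on an arc about the hinge.

```bash
python3 -m pendant '-5.5 0 -15.3 0 0 0 .1;-13.6 0 -29.3 0 0 0 .1;-24 0 -41.8 0 0 0 .1;-36.5 0 -52.2 0 0 0 .1;-50.5 0 -60.4 0 0 0 .1;-65.8 0 -65.9 0 0 0 .1;-81.8 0 -68.8 0 0 0 .1;-98 0 -68.8 0 0 0 .1'
python3 - <<'E'
from h import *
np.set_printoptions(precision=4,suppress=True)
s=ctrl.read_state();p=s['position'];print(p@U-.51,p@CY,p@N-H0,s['opening'],s['contact_force'])
im,d=ctrl.get_image('side'); cv2.imwrite('pics/s14.png',cv2.resize(im[80:190,230:350],None,fx=5,fy=5))
E
```

```text
time_s: 20.48
position: [0.5251, -0.3505, 0.2265]
orientation: [-0.069, 0.96, 0.022, 0.272]
contact_force: [-3.9, 5.3, 1.3]
opening: 0.0238
0.007789502972789131 -0.42262298874470583 0.09501188028637897 0.023753981365808405 [-3.8674  5.2942  1.3172]
```

View pics/s14.png

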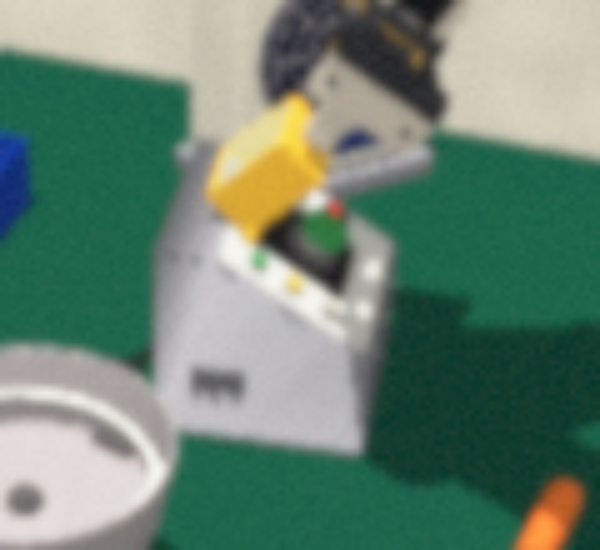

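```bash
python3 -m pendant '-8 0 1 0 0 0 .1;-16 0 2.8 0 0 0 .1;-24 0 5.3 0 0 0 .1;-28 0 7 0 0 0 .1;-29.5 0 7.5 0 0 0 .1;-29.5 0 7.5 0 0 0 .1'
python3 - <<'E'
from h import *
np.set_printoptions(precision=4,suppress=True)
s=ctrl.read_state();p=s['position'];print(p@U-.51,p@CY,p@N-H0,s['opening'],s['contact_force'])
a=np.degrees(np.arctan2(p@N-H0,p@U-.51));print('angle est',180-np.degrees(np.arctan2(.024,.09))-a)
im,d=ctrl.get_image('side'); cv2.imwrite('pics/s15.png',cv2.resize(im[80:190,230:350],None,fx=5,fy=5))
E
```

```text
time_s: 21.28
position: [0.5547, -0.3463, 0.2359]
orientation: [-0.069, 0.959, 0.022, 0.273]
contact_force: [-2.4, 7.5, 4.6]
opening: 0.0239
0.03811782846120715 -0.42276387597459447 0.08721689229727506 0.02387770382473389 [-2.362   7.5415  4.5681]
angle est 98.67614270895807
```

View pics/s15.png

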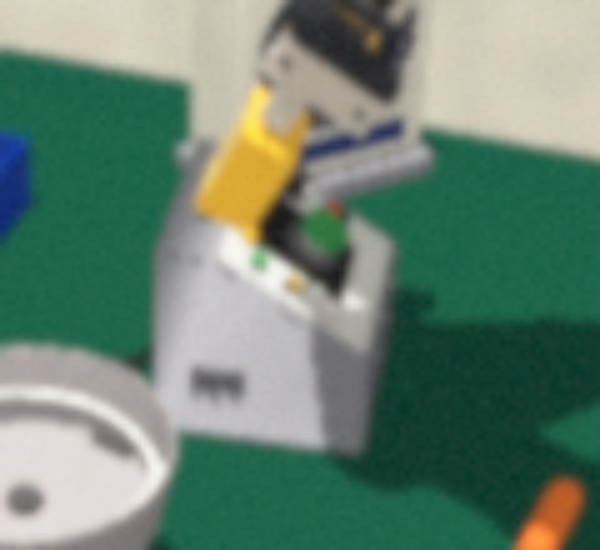

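```bash
python3 -m pendant '0 0 0 0 0 0 .5;0 0 0 0 0 0 .5;0 0 -15 0 0 0 .5;0 0 -40 0 0 0 .5;0 0 -70 0 0 0 .5;40 0 -70 0 0 0 .5;84 0 -70 0 0 0 0.0;84 0 -70 0 0 0 0'
python3 - <<'E'
from h import *
np.set_printoptions(precision=4,suppress=True)
f=lambda q:np.c_[q@U,q@CY,q@N-H0]
m=ctrl.camera_model('wrist'); im,d=ctrl.get_image('wrist'); cv2.imwrite('pics/w4.png',im); P=cloud('wrist',d,m)
hsv=cv2.cvtColor(im,cv2.COLOR_BGR2HSV)
g=(hsv[...,0]>50)&(hsv[...,0]<80)&(hsv[...,1]>90); q=f(P[g&(d>0)]); q=q[(abs(q[:,0]-.464)<.03)&(abs(q[:,1]+.421)<.03)&(q[:,2]>.015)&(q[:,2]<.04)];
if len(q): print('knob',len(q),np.percentile(q,[3,50,97],axis=0))
s=ctrl.read_state();p=s['position'];print(p@U,p@CY,p@N-H0)
im,d=ctrl.get_image('side'); cv2.imwrite('pics/s16.png',cv2.resize(im[60:190,220:350],None,fx=4.6,fy=4.6))
Ps=cloud('side',d);hsv=cv2.cvtColor(im,cv2.COLOR_BGR2HSV);g=(hsv[...,0]>50)&(hsv[...,0]<80)&(hsv[...,1]>90);q=f(Ps[g&(d>0)]); q=q[(abs(q[:,0]-.464)<.03)&(abs(q[:,1]+.421)<.03)&(q[:,2]>.015)&(q[:,2]<.04)]
if len(q): print('knob side',len(q),np.percentile(q,[3,50,97],axis=0))
row(con(.464,-.421,.07),ctool())
E
```

```text
time_s: 22.32
position: [0.4446, -0.3632, 0.2489]
orientation: [-0.068, 0.96, 0.022, 0.271]
contact_force: [0.0, 0.6, 0.5]
opening: 0.0294
knob 1192 [[ 0.4514 -0.4377  0.0235]
 [ 0.4663 -0.4224  0.0272]
 [ 0.4824 -0.4078  0.0286]]
0.46234160490593307 -0.42428972212011773 0.15741076849567193
knob side 49 [[ 0.4558 -0.4286  0.0191]
 [ 0.47   -0.4137  0.0265]
 [ 0.4856 -0.4019  0.0309]]
row [-1.   3.4 87.4] [ 0.1 -0.3 -0.2] | rows>= 1.4
```

View pics/w4.png

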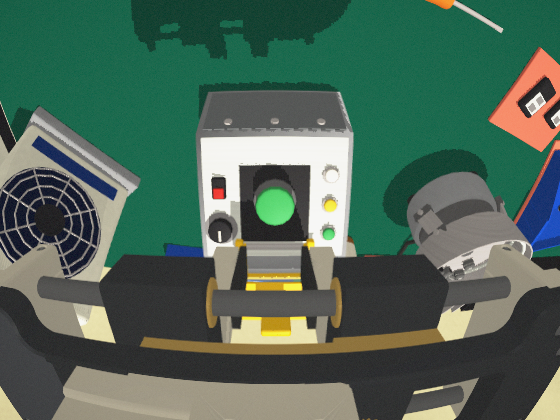

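View pics/s16.png

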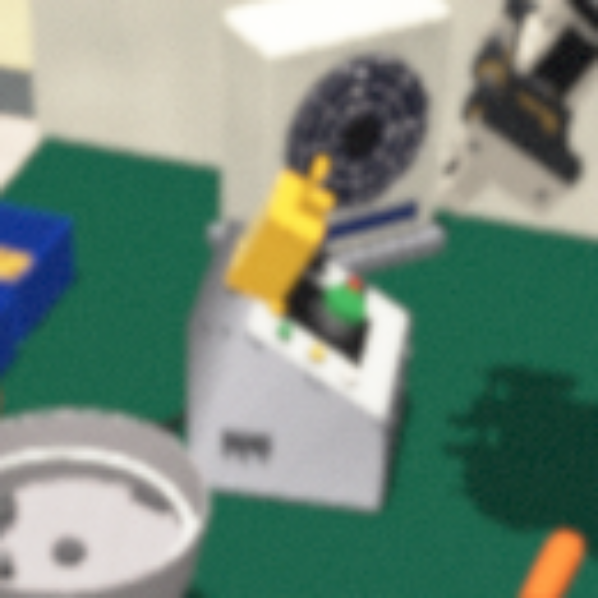

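The guard stands fully up with the tab at (318,165) in the side crop. The wrist view shows the green knob uncovered at (275,206). Next I'll push it square to the panel with shut fingers.

```bash
python3 -m pendant '0 2 30 0 0 0 0;0 2 70 0 0 0 0;0 2 100 0 0 0 0;0 2 112 0 0 0 0;0 2 112 0 0 0 0'
python3 - <<'E'
from h import *
np.set_printoptions(precision=4,suppress=True)
s=ctrl.read_state();p=s['position'];print(p@U,p@CY,p@N-H0,s['opening'],s['contact_force']@N)
im,d=ctrl.get_image('side'); cv2.imwrite('pics/s17.png',cv2.resize(im[60:190,220:350],None,fx=4.6,fy=4.6))
E
```

```text
time_s: 23.05
position: [0.5058, -0.3519, 0.154]
orientation: [-0.069, 0.96, 0.022, 0.272]
contact_force: [0.7, -0.2, 0.0]
opening: 0.0006
0.46296866152480615 -0.42119896849159166 0.04384144364711459 0.0006090467464463034 -0.32443648825581095
```

View pics/s17.png

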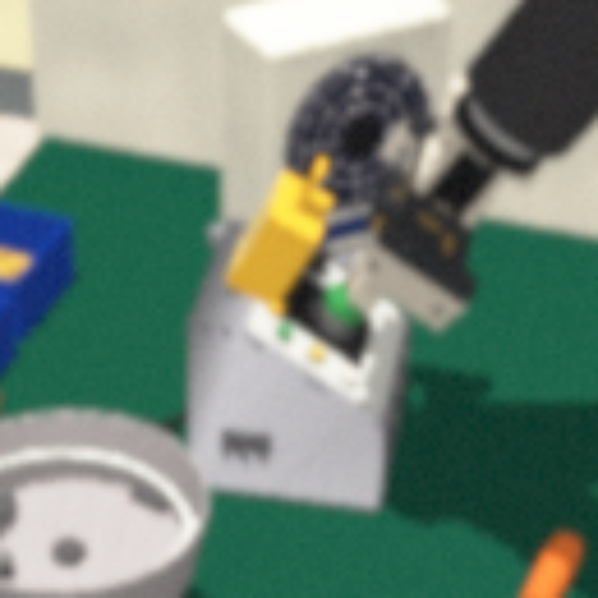

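```bash
python3 -m pendant '0 0 4 0 0 0 0;0 0 6 0 0 0 0;0 0 8 0 0 0 0;0 0 10 0 0 0 0;0 0 11 0 0 0 0;0 0 12 0 0 0 0;0 0 12.5 0 0 0 0;0 0 12.5 0 0 0 0'
python3 - <<'E'
from h import *
s=ctrl.read_state();p=s['position'];print(p@U,p@CY,p@N-H0,s['opening'],s['contact_force'],s['contact_force']@N)
E
```

```text
time_s: 24.1
position: [0.512, -0.3512, 0.1436]
orientation: [-0.069, 0.96, 0.022, 0.272]
contact_force: [0.3, -0.9, 3.4]
opening: 0.0006
0.46274551484207166 -0.421432739405766 0.031630077130239645 0.0005751095038459417 [ 0.26502752 -0.86302198  3.35937979] 2.7759621849766187
```

```bash
python3 -m pendant '0 0 1 0 0 0 0;0 0 2 0 0 0 0;0 0 3 0 0 0 0;0 0 3 0 0 0 0'
python3 - <<'E'
from h import *
s=ctrl.read_state();p=s['position'];print(p@N-H0,s['contact_force']@N)
E
```

```text
time_s: 24.6
position: [0.5124, -0.3513, 0.143]
orientation: [-0.07, 0.959, 0.021, 0.272]
contact_force: [-15.2, 2.3, 23.7]
opening: 0.0006
0.030991144357786063 27.86623385807766
```

The force rises to 28 N with no further travel, so the knob is at its stop. Now to back off and check.

```bash
python3 -m pendant '0 0 -5 0 0 0 0;0 0 -25 0 0 0 0;0 0 -60 0 0 0 0;10 0 -110 0 0 0 0;30 0 -150 0 0 0 0;30 0 -150 0 0 0 0;30 0 -150 0 0 0 0'
python3 - <<'E'
from h import *
np.set_printoptions(precision=4,suppress=True)
f=lambda q:np.c_[q@U,q@CY,q@N-H0]
m=ctrl.camera_model('wrist'); im,d=ctrl.get_image('wrist'); cv2.imwrite('pics/w5.png',im); P=cloud('wrist',d,m)
hsv=cv2.cvtColor(im,cv2.COLOR_BGR2HSV)
g=(hsv[...,0]>50)&(hsv[...,0]<80)&(hsv[...,1]>90); q=f(P[g&(d>0)]); q=q[(abs(q[:,0]-.464)<.03)&(abs(q[:,1]+.421)<.03)&(q[:,2]>.01)&(q[:,2]<.04)]
if len(q): print('knob',len(q),np.percentile(q,[3,50,97],axis=0))
for n in ['side','top']:
    im,d=ctrl.get_image(n); cv2.imwrite(f'pics/{n}18.png',cv2.resize(im,(800,600)))
    if n=='side':
        Ps=cloud('side',d);h=cv2.cvtColor(im,cv2.COLOR_BGR2HSV);y=(h[...,0]>18)&(h[...,0]<35)&(h[...,1]>130);q=f(Ps[y&(d>0)]);q=q[(abs(q[:,1]+.421)<.05)&(abs(q[:,0]-.53)<.07)&(q[:,2]>.0)];print('guard',np.percentile(q,[2,50,98],axis=0))
        t=q[q[:,2]>.08]; print('tab',t.mean(0),len(t))
E
```

```text
time_s: 25.48
position: [0.4097, -0.3661, 0.2527]
orientation: [-0.068, 0.96, 0.022, 0.272]
contact_force: [0.3, -0.4, 0.2]
opening: 0.0005
knob 923 [[ 0.4513 -0.438   0.0151]
 [ 0.4655 -0.4229  0.0201]
 [ 0.4815 -0.4077  0.0215]]
guard [[ 0.5054 -0.4512  0.0029]
 [ 0.5409 -0.3934  0.0554]
 [ 0.5613 -0.3865  0.1032]]
tab [ 0.5489 -0.4162  0.0953] 29
```

View pics/side18.png

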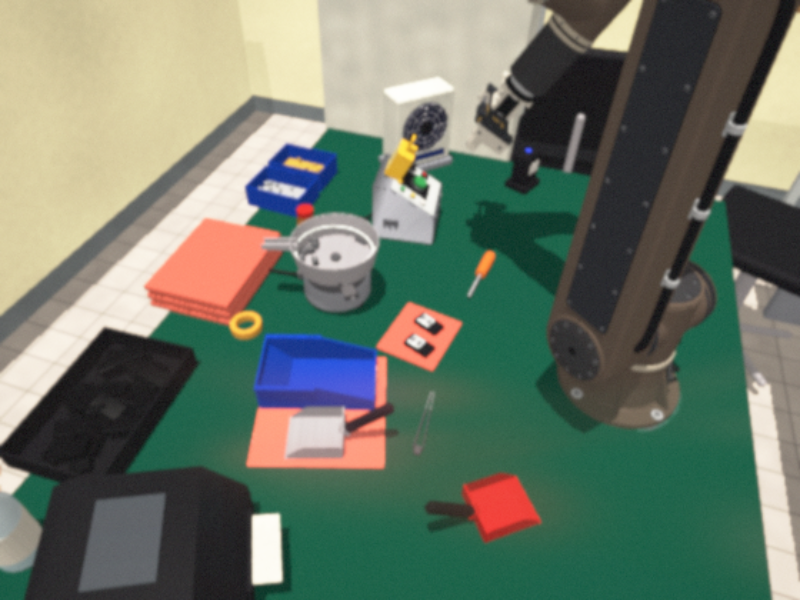

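View pics/top18.png

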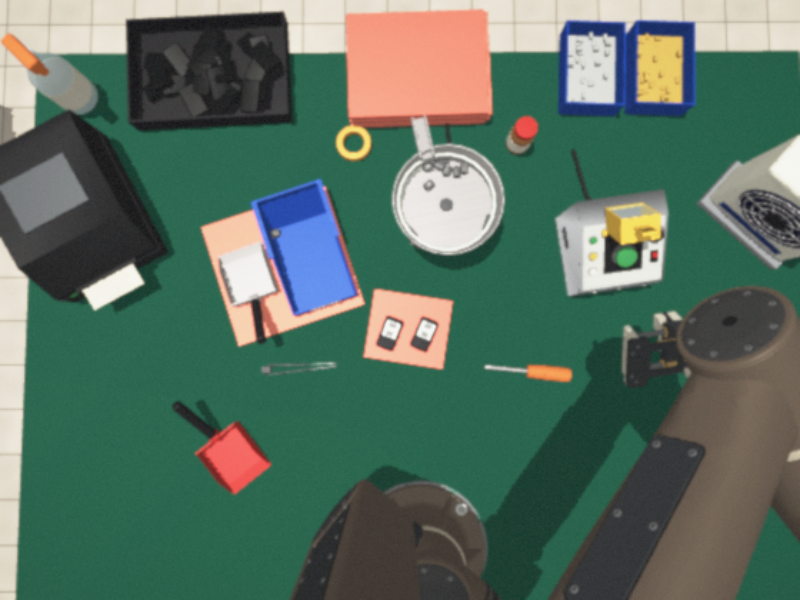

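View pics/w5.png

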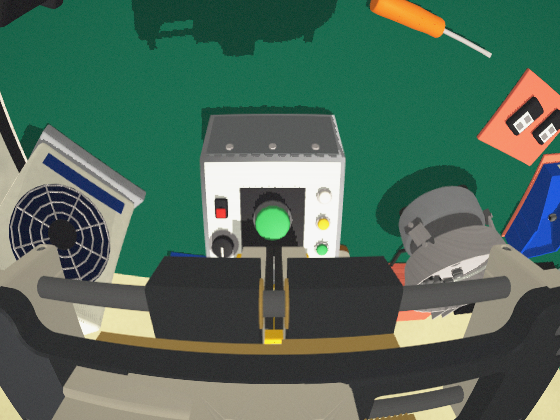

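The top view shows six cores in the bowl and one in the bin at (276,233). The scoop is on the mat at (247,280) and the guard is up at (632,222). The depth data puts the knob face 7.1 mm lower than before, at 20.1 mm off the panel. The gripper is clear of everything, so I'll hand it in.

```bash
python3 -c "
from plant import ctrl
print(ctrl.sign_off())"
```

```text
the job is handed in; nothing more can be done
None
```

The job is done and handed in at about 25.6 s of the 72 s allowed; the hand-in gave no verdict.

- **Cores:** I scooped six of the seven cores out of the bin with the steel scoop and tipped them into the feeder bowl. The last pictures show six in the bowl, one left in the bin and none spilled. The gripper did not touch any of them.
- **Scoop:** It stands flat on the coral mat beside the bin, where it was at the start.
- **Guard:** I swung it to its stop, at an estimated 98° against the stated 97°, and it stayed up after release.
- **Start knob:** Its face moved from 27.2 to 20.1 mm off the panel, about 7 mm. The push met the stop at 28 N.
- **Bystanders:** In the last top and side pictures the other things, including the red scoop, look unmoved by eye; I did not measure them.

No check failed. My early estimates of the scoop's yaw differed, from 18° to 22°. The wrist camera settled it at 19.7°, and the grip on the handle was good.

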